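Hold the housing cover over its studs at the fitting station

ROBOT

A 6-joint arm with a two-finger parallel gripper is mounted at the origin on the work surface. World frame = base frame: x ahead of the robot, y to its left, z up, the work surface at z = 0. Lengths are in m, angles in degrees, forces in N, time in s.
With the tool pointing down it reaches from about 0.4 to 0.825 m from the base axis. Payload 7 kg.
Tool frame: the origin (TCP) lies midway between the tips of the shut fingers; the grasp point (between the pads) lies r.grasp_offset behind it (r.grasp_offset is the distance from the TCP to the grasp point, in m); x points along the fingers, z is the direction in which the jaws open and shut, and the axes are right-handed (so a half turn about x gives the same grasp; the last joint's range is limited). The gripper opens to 88 mm and grips with 3 to 60 N. Pads are 19 mm wide; open, the fingers measure 130 mm over their backs; the gripper's body (78 mm by 193 mm) begins 47 mm behind the grasp point.
Start: joints at [93.684, 20.546, 0.682, 0, -70.136, -16.507], TCP at [0.15, 0.658, 0.227] pointing down, gripper open.
Joint ranges: [-176.03, 176.03], [-82.01, 121.73], [-58.28, 71.71], [-173.87, 95.51], [-174.79, -0.11], [-173.66, 173.66]. Speed limits (degrees/s): [136.94, 136.94, 172.46, 180, 180, 180].

INTERFACE

Orientations are given as [roll, pitch, yaw] about the fixed x, y, z axes, in that order (R = Rz(yaw) Ry(pitch) Rx(roll)).
In Python, from plant import readout, vision, close_job, r gives the robot as it stands.
- The arm moves only by the shell command python3 -m handwheel 'ROWS' [OPENING] [FORCE]. ROWS is JSON, a list that holds one entry, the list of rows, each a list of 4 numbers: the shift along the world's x, y, z in units of 40 mm (1.0 is 40 mm), then the turn about the world's z in units of 5 degrees (1.0 is 5 degrees). In form: [[[tx, ty, tz, roll], ...]]. A call has 1 to 8 rows; each row shifts and turns the pose as measured when the row begins; what a row does not reach is not made up. A row lasts 1/10 s, in which the tool goes at most 50 mm and 8.59 degrees, less where a joint would pass 70% of its speed; a pose out of reach is approached as far as the arm can. A call is refused whole if a number of a shift passes 1 or a number of a turn 1, either way. A call with a gripper value outside its range is refused whole. OPENING is the finger opening in mm, from 0 to 87.6, set as the call begins (- or left out, the last holds). The fingers move at their own pace and stop on an object; FORCE is the grip in N (left out, the last holds). Time passes only in rows, so rows that do not move let the fingers close. It gives the time, the measured TCP pose, the force and the opening at its end, in the units of the state.
- readout.get_state(): the state, without advancing time (a new reading comes with each control period).
- vision.capture(name): name is "scene" or "top" or "wrist"; returns the picture (420x560x3 uint8, blue, green, red); there is no depth.
- vision.get_calibration(name): a dict with "intrinsics" (3x3 intrinsics, pixels), "pose" (4x4, takes a point from camera to world coordinates). Camera axes: x right, y up, looking along -z (the intrinsics and any distortion apply to the point x, -y, -z); pixel columns grow to the right and rows downward; lengths in m; the calibration is good to about 2 mm. The wrist camera is an equidistant fisheye: a pixel r from the principal point sees the ray r / f radians off the axis. A picture is of the moment at which its call begins: read the wrist's pose just before it. get_calibration takes no time and is no camera call; for the wrist camera it gives the pose at the moment of the call.
- close_job(): hands the job in, once; it reports no verdict.
The state is a dict: "time_s": time; "joints": joint angles; "qd": joint speeds; "joint_torque": joint torques, N m; "tcp_pos": TCP position; "eef_rot": TCP orientation; "contact_force": force on the tool from outside, world axes, zero at the start; "moment": the same for the moment, N m; "gripper_width": finger opening in m.
Only numpy, scipy, OpenCV 4.12 (cv2) and the standard library are available. Lean on these libraries where they do the work, as an engineer would, in place of code of your own. Each camera call takes 0.05 s, during which the arm holds its last target.

TASK

In the garage, push the blue carrier with the aluminium housing along its slide rail until it clicks into the fitting station at the yellow marks. Then pick up the cover by its red rib, carry it over the screwdriver rack without touching the rack, and stop with it level about a centimetre above the tips of the housing's two studs, each stud under a hole so that it could be lowered straight on, without ever touching the housing or studs. Finish there, still holding the cover in the gripper and keeping it still (a workmate checks the joint face next), and leave the other things on the bench undisturbed.

Things in the scene. Friction and masses are not known exactly. Their poses are not given: they have to be found in the camera images.
- carrier (a joint): Travel of the blue carrier along the rail, in m: 0 at the rail's +y end, growing as it is pushed towards the rail's own -y. The fitting station is at 0.140, where a spring ball in the rail drops into the carrier's notch; it draws the carrier in from about 5 mm either side. End stop at 0.160. Pushing takes about 2 N, and 10 N over the edge of the detent. It stays where it is left.
- rail: Slide rail fixed to the bench: dark steel base 110 mm wide, 24 mm high, red stop at each end, a yellow tab (8 mm wide, 24 mm high, out to 69 mm) on each side at the station, y = -70 mm; yellow stripes on the carrier meet them there. Origin at bench level on its middle line; base from y = -180 to +200 mm; slides along y, x across, z up. Housing centre at y = 70 mm minus the travel.
- stud_mid (a point): Point midway between the tips of the two dark steel studs on the carrier's housing, 116 mm above the bench. Axes as the rail's. The studs are 8 mm thick, stand 22 mm high out of the housing's top face, at y = -40 and +40 mm from this point. The aluminium housing is 80 mm (x) by 120 mm (y), centred under this point, its top face 94 mm above the bench.
- push_bar (a point): On the orange upright push bar at the carrier's +y end: the bar is 50 mm (x) by 12 mm (y), from 44 to 110 mm above the bench; the point lies in the middle of the bar, at 110 mm, its top. Axes as the rail's. Push its outer (+y) face towards the rail's -y, or pinch it. The gap between bar and housing is 39 mm; outside the bar the carrier plate reaches 4 mm farther than the bar (top at 44 mm).
- cover: Loose aluminium cover, 0.25 kg: plate 70 mm (x) by 110 mm (y), 8 mm thick, with two 16 mm through holes at y = -40 and +40 mm, and on top a red upright grip rib 16 mm thick (x), 50 mm long (y), from 8 to 48 mm above the underside. Origin at the centre of the underside, z up. Either way round fits. Starts flat on the mat.
- mat: Black rubber mat, 190 x 190 mm, 4 mm thick, fixed to the bench; origin under its centre.
- rack: Fixed red tool rack between mat and rail: block 320 mm (x) by 46 mm (y), 60 mm high, with a row of six upright screwdrivers, their handle tops 170 mm above the bench (the highest point). Origin under the block's centre.
- filter: Bystander: orange oil filter, 72 mm across, 82 mm high, standing. Origin under its centre.
- jar: Bystander: amber jar with black cap, 64 mm across, 100 mm high. Origin under its centre.
- spring: Bystander: blue coil spring, 70 mm across, 89 mm high, standing. Origin under its centre.
Not all that is in view belongs to the job. What is shaped like the cover but pink or turquoise is not meant.

How it is judged:
By the outcome, as a careful person would: the job done as asked, in the order asked, and still so for the second after the job is handed in, while the arm keeps its last pose, push and grip.
It also fails if it takes over 64 s, if anything falls off the work surface, if the arm or the gripper's body presses on something with over 40 N, if the wrist force passes 120 N, or if a joint passes its speed limit or range.

## Working session

There is one attempt and no reset: what is moved stays moved. The work goes in short steps, Python scripts to look and compute and a shell command to move; the robot and the scene stay as the last step left them, time stands still between calls to the robot, and variables do not carry over. Pictures are saved under pics/ and viewed, and the job is handed in when it is done.

```bash
ls; mkdir -p pics; python3 - <<'E'
from plant import readout, vision, r
import cv2, json
s=readout.get_state()
print({k:s[k] for k in ('time_s','tcp_pos','eef_rot','contact_force','gripper_width')}, r.grasp_offset)
for n in ('scene','top','wrist'):
    c=vision.get_calibration(n); print(n,c)
    im=vision.capture(n); cv2.imwrite(f'pics/{n}0.png',im)
E
```

```text
pics
{'time_s': 0.0, 'tcp_pos': array([0.14972215, 0.65766093, 0.22562119]), 'eef_rot': array([  4.49805229,  89.90388668, -98.33040107]), 'contact_force': array([-0.5419226 ,  0.13253232, -0.42272969]), 'gripper_width': 0.08748265103264306} 0.0188
scene {'intrinsics': array([[412.29607037,   0.        , 267.73741306],
       [  0.        , 412.29607037, 200.85123032],
       [  0.        ,   0.        ,   1.        ]]), 'pose': array([[ 0.7055239 , -0.44422603,  0.55217684,  1.07711948],
       [ 0.70841292,  0.42044038, -0.56690477, -0.67278184],
       [ 0.01967641,  0.79113407,  0.61132619,  0.7479978 ],
       [ 0.        ,  0.        ,  0.        ,  1.        ]])}
top {'intrinsics': array([[406.30908695,   0.        , 281.19393573],
       [  0.        , 406.30908695, 208.2368471 ],
       [  0.        ,   0.        ,   1.        ]]), 'pose': array([[ 0.11602836,  0.96014622, -0.25427675,  0.26678737],
       [-0.99323285,  0.11084783, -0.03465933, -0.1158276 ],
       [-0.005092  ,  0.25657748,  0.96651025,  1.08426804],
       [ 0.        ,  0.        ,  0.        ,  1.        ]])}
wrist {'intrinsics': array([[325.1922621 ,   0.        , 279.87682149],
       [  0.        , 325.1922621 , 212.52320439],
       [  0.        ,   0.        ,   1.        ]]), 'pose': array([[-2.22749344e-01,  9.32948105e-01,  2.82826029e-01,
         2.25917006e-01],
       [-9.74875698e-01, -2.13265082e-01, -6.43069111e-02,
         6.41467360e-01],
       [ 3.21905329e-04, -2.90044544e-01,  9.57013092e-01,
         3.82570871e-01],
       [ 0.00000000e+00,  0.00000000e+00,  0.00000000e+00,
         1.00000000e+00]])}
```

View pics/scene0.png

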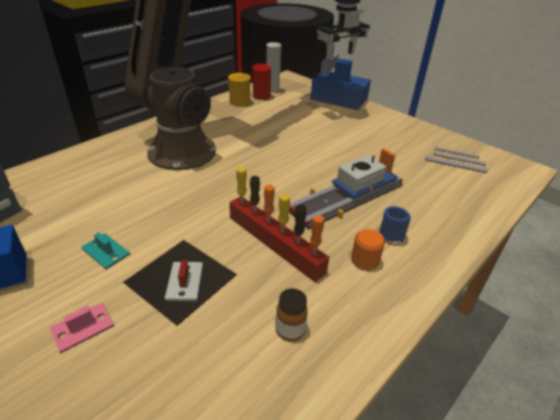

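View pics/top0.png

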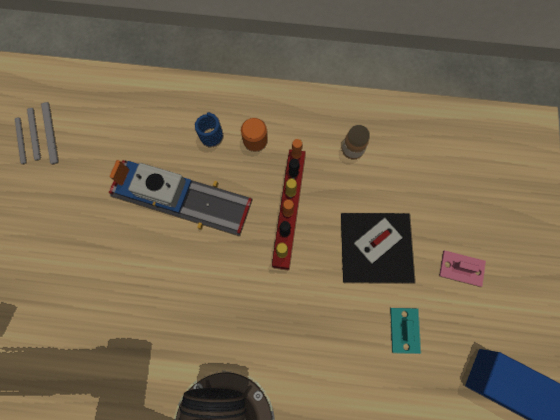

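View pics/wrist0.png

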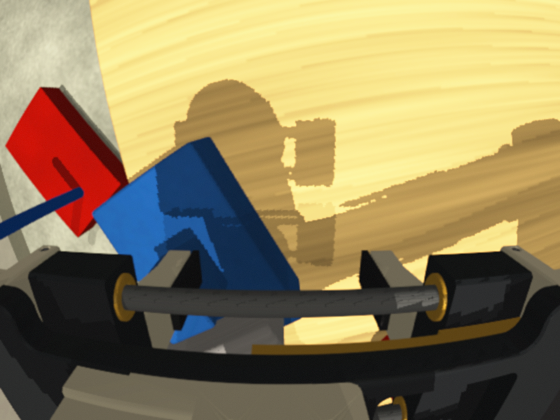

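The scene and top views show these cover-like candidates:
- Silver plate with a red rib on the mat, top (378,241).
- Pink one, top (463,268).
- Turquoise one, top (405,330).

By the description I choose the silver one. The carrier is at top (150,185), with the orange bar at (119,172), the rack at (289,210) and the yellow tabs at (215,184) and (200,226).

```bash
cat > h.py <<'E'
import numpy as np, cv2
from plant import readout, vision
def ray(cal,u,v,fish=False):
    K=cal['intrinsics'];T=np.array(cal['pose'])
    x=(u-K[0,2])/K[0,0];y=(v-K[1,2])/K[1,1]
    if fish:
        t=np.hypot(x,y); s=np.sin(t)/t if t>1e-9 else 1
        d=np.array([x*s,-y*s,-np.cos(t)])
    else: d=np.array([x,-y,-1.])
    return T[:3,3],T[:3,:3]@d
def plane(cal,u,v,z,fish=False):
    o,d=ray(cal,u,v,fish); return o+d*(z-o[2])/d[2]
def proj(cal,p,fish=False):
    K=cal['intrinsics'];T=np.array(cal['pose'])
    c=T[:3,:3].T@(np.array(p)-T[:3,3]); x,y,z=c[0],-c[1],-c[2]
    if fish:
        rr=np.hypot(x,y);t=np.arctan2(rr,z); x,y=x/rr*t,y/rr*t
    else: x,y=x/z,y/z
    return np.array([K[0,0]*x+K[0,2],K[1,1]*y+K[1,2]])
E
python3 - <<'E'
import cv2
im=cv2.imread('pics/top0.png')
a=cv2.resize(im[150:245,100:260],None,fx=5,fy=5,interpolation=cv2.INTER_CUBIC);cv2.imwrite('pics/c1.png',a)
a=cv2.resize(im[205:290,335:425],None,fx=7,fy=7,interpolation=cv2.INTER_CUBIC);cv2.imwrite('pics/c2.png',a)
im=cv2.imread('pics/scene0.png')
a=cv2.resize(im[145:285,225:415],None,fx=4,fy=4,interpolation=cv2.INTER_CUBIC);cv2.imwrite('pics/c3.png',a)
E
```

```text
(no output)
```

View pics/c1.png

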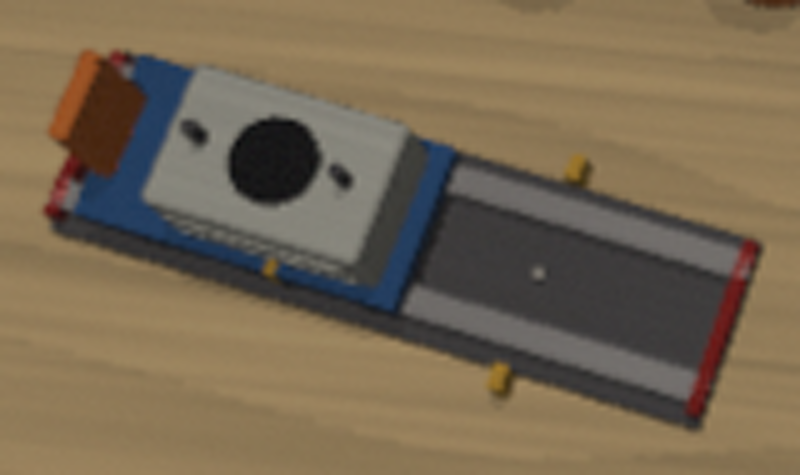

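View pics/c2.png

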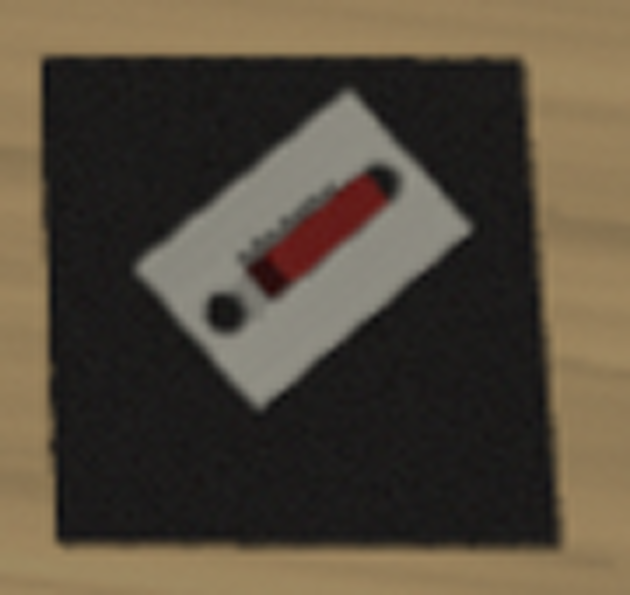

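View pics/c3.png

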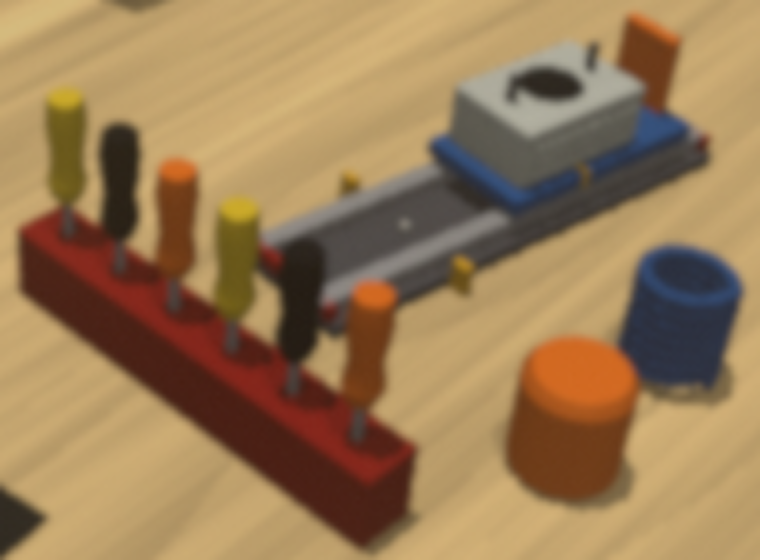

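```bash
python3 - <<'E'
from h import *
c=vision.get_calibration('top'); sc=vision.get_calibration('scene')
def P(l,z,s,ox,oy,n,cal=c):
    q=np.array([plane(cal,ox+(u+.5)/s-.5,oy+(v+.5)/s-.5,z)[:2] for u,v in l]); print(n,q.round(4).tolist()); return q
def yaw(d): return np.degrees(np.arctan2(d[1],d[0]))
t=P([(577,160),(499,370)],.024,5,100,150,'tabs'); print(np.linalg.norm(t[0]-t[1]),t.mean(0))
h=P([(200,68),(412,128),(355,270),(145,195)],.094,5,100,150,'house'); print([np.linalg.norm(h[i]-h[i-1]) for i in range(4)],h.mean(0), yaw(h[0]-h[1]),yaw(h[3]-h[2]))
s=P([(188,126),(335,168)],.116,5,100,150,'studs'); print(np.linalg.norm(s[0]-s[1]),s.mean(0),yaw(s[0]-s[1]))
b=P([(95,52),(52,133)],.110,5,100,150,'bar outer'); print(np.linalg.norm(b[0]-b[1]))
e=P([(762,245),(697,412)],.036,5,100,150,'end')
k=P([(348,88),(474,230),(262,410),(135,268)],.012,7,335,205,'cover'); print([np.linalg.norm(k[i]-k[i-1]) for i in range(4)],k.mean(0), yaw(k[0]-k[3]),yaw(k[1]-k[2]))
ho=P([(227,313),(383,181)],.012,7,335,205,'holes');print(np.linalg.norm(ho[0]-ho[1]),ho.mean(0),yaw(ho[1]-ho[0]))
rb=P([(372,172),(398,205),(280,298),(252,262)],.052,7,335,205,'rib')
# scene
P([(349,178),(462,262)],.024,4,225,145,'tabs scene',sc)
P([(66,95),(375,290)],.17,4,225,145,'rack ends',sc)
P([(591,48),(513,83)],.116,4,225,145,'studs',sc)
ba=P([(632,14),(678,40)],.11,4,225,145,'bar outer?',sc)
q=np.array([[297,145],[282,250]]);print('rack tops',[plane(c,*x,.17)[:2].round(3) for x in q])
print('filter,jar,spring tops',plane(c,254,128,.082),plane(c,357,133,.1),plane(c,209,122,.089))
E
```

```text
tabs [[0.6001, 0.1118], [0.4784, 0.1347]]
0.12387887914165129 [0.5392572 0.1232618]
house [[0.6055, 0.2999], [0.5856, 0.1842], [0.5073, 0.1994], [0.5342, 0.3137]]
[np.float64(0.07267134078039693), np.float64(0.11739088851968013), np.float64(0.07976820414961551), np.float64(0.11746589676851442)] [0.55812905 0.24930876] 80.21700377164983 76.7539599870096
studs [[0.5666, 0.2903], [0.5531, 0.2122]]
0.07922686617946596 [0.55986193 0.251265  ] 80.20720414369502
bar outer [[0.6025, 0.3486], [0.5569, 0.3608]]
0.04722792833858293
end [[0.5602, 0.0028], [0.4656, 0.0245]]
cover [[0.5561, -0.3579], [0.5058, -0.4086], [0.4277, -0.3322], [0.4762, -0.281]]
[np.float64(0.1109077816056951), np.float64(0.07140984199085285), np.float64(0.10916063360759812), np.float64(0.07051217848162773)] [ 0.4914686  -0.34494083] -43.897174346383046 -44.36468637543561
holes [[0.463, -0.3169], [0.5209, -0.3731]]
0.0807554207338149 [ 0.49194411 -0.34501887] -44.15683167463498
rib [[0.5144, -0.3593], [0.503, -0.3695], [0.4634, -0.3283], [0.4756, -0.3173]]
tabs scene [[0.4734, 0.1351], [0.5931, 0.1162]]
rack ends [[0.4125, -0.0906], [0.6726, -0.0973]]
studs [[0.5672, 0.2868], [0.5559, 0.2056]]
bar outer? [[0.5558, 0.3614], [0.6008, 0.3538]]
rack tops [array([ 0.67 , -0.103]), array([ 0.41 , -0.096])]
filter,jar,spring tops [0.74423877 0.01885771 0.082     ] [ 0.7522252  -0.25504996  0.1       ] [0.74461985 0.14050348 0.089     ]
```

```bash
cat >> h.py <<'E'
from scipy.spatial.transform import Rotation as Ro
def st():
    s=readout.get_state(); R=Ro.from_euler('xyz',s['eef_rot'],degrees=True).as_matrix()
    z=R[:,2]; print('t',round(s['time_s'],2),'tcp',np.round(s['tcp_pos'],4),'xax',R[:,0].round(3),'jawyaw',round(np.degrees(np.arctan2(z[1],z[0])),2),'F',np.round(s['contact_force'],1),'w',round(s['gripper_width']*1000,1),'j',np.round(s['joints'],1))
    return s,R
E
python3 -c "
from h import *
st()"
```

```text
t 0.15 tcp [0.1497 0.6578 0.2258] xax [-0.    -0.001 -1.   ] jawyaw -102.82 F [-0.1  1.1 -0.4] w 87.8 j [ 93.7  20.6   0.6  -0.  -70.1 -16.5]
```

```bash
python3 -m handwheel '[[[0,0,1,0],[0.5,-0.3,0,-0.5],[1,-0.6,0,-1],[1,-0.6,0,-1]]]' 0; python3 -c "
from h import *
st()"
```

```text
time_s: 0.55
tcp_pos: [0.2474, 0.5983, 0.2643]
eef_rot: [3.9, 89.7, -111.4]
contact_force: [1.2, 0.1, 0.1]
gripper_width: 0.0613
t 0.55 tcp [0.2474 0.5983 0.2643] xax [-0.002 -0.005 -1.   ] jawyaw -115.24 F [1.2 0.1 0.1] w 61.3 j [ 84.7  17.    0.5  -0.1 -73.8 -19.9]
```

```bash
python3 -m handwheel '[[[0.6,-0.32,0,-1],[0.6,-0.32,0,-1],[0.6,-0.32,0,-1],[0.6,-0.32,0,-1],[0.6,-0.32,0,-1],[0.6,-0.32,0,-1],[0.6,-0.32,0,-1],[0.6,-0.32,0,-1]]]'; python3 -m handwheel '[[[0.6,-0.32,0,-1],[0.6,-0.32,0,-1],[0.6,-0.32,0,-1],[0.6,-0.32,0,-1],[0.6,-0.32,0,-1],[0.6,-0.32,0,-1],[0.6,-0.32,0,-1],[0,0,0,0]]]'; python3 - <<'E'
from h import *
st()
cv2.imwrite('pics/top1.png',vision.capture('top')[110:260,60:300].repeat(3,0).repeat(3,1))
E
```

```text
time_s: 1.35
tcp_pos: [0.4477, 0.4881, 0.2626]
eef_rot: [9.0, 89.5, -148.0]
contact_force: [1.3, -0.7, 0.4]
gripper_width: 0.0011
time_s: 2.15
tcp_pos: [0.6237, 0.3911, 0.2584]
eef_rot: [25.1, 89.2, -168.7]
contact_force: [0.2, 0.3, 0.3]
gripper_width: 0.0004
t 2.15 tcp [0.6237 0.3911 0.2584] xax [-0.014 -0.003 -1.   ] jawyaw 166.12 F [0.2 0.3 0.3] w 0.4 j [ 46.9  26.   13.4  -0.5 -78.  -60.7]
```

View pics/top1.png

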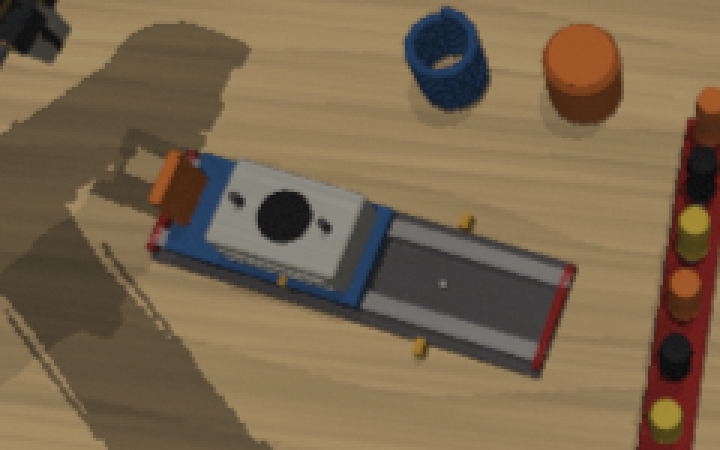

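```bash
python3 -m handwheel '[[[-0.5,0.25,0,0.4],[-0.4,0.1,-0.5,0.4],[0,0,-0.7,0],[0,0,-0.7,0],[0,0,-0.7,0],[0,0,-0.7,0],[0,0,0,0]]]'; python3 - <<'E'
from h import *
st()
E
```

```text
time_s: 2.9
tcp_pos: [0.5798, 0.4092, 0.123]
eef_rot: [14.8, 89.2, -174.0]
contact_force: [-0.7, 0.3, -1.3]
gripper_width: 0.0001
t 2.9 tcp [0.5798 0.4092 0.123 ] xax [-0.014 -0.001 -1.   ] jawyaw 171.16 F [-0.7  0.3 -1.3] w 0.1 j [ 50.6  28.2  -1.   -0.6 -61.4 -59.1]
```

```bash
python3 -m handwheel '[[[0.15,0,-0.6,-0.2],[0.1,0,-0.6,0],[0,0,0,0],[-0.08,-0.5,0,0],[0,0,0,0]]]';python3 -c "
from h import *
st()
cv2.imwrite('pics/top2.png',vision.capture('scene')[100:240,260:460].repeat(4,0).repeat(4,1))"
```

```text
time_s: 3.4
tcp_pos: [0.5866, 0.3931, 0.0817]
eef_rot: [-1.8, 89.5, 168.9]
contact_force: [0.0, -0.2, 0.0]
gripper_width: 0.0004
t 3.4 tcp [0.5866 0.3931 0.0817] xax [-0.009  0.002 -1.   ] jawyaw 170.64 F [ 0.  -0.2  0. ] w 0.4 j [ 49.3  29.8  -4.2  -0.5 -56.2 -58.4]
```

View pics/top2.png

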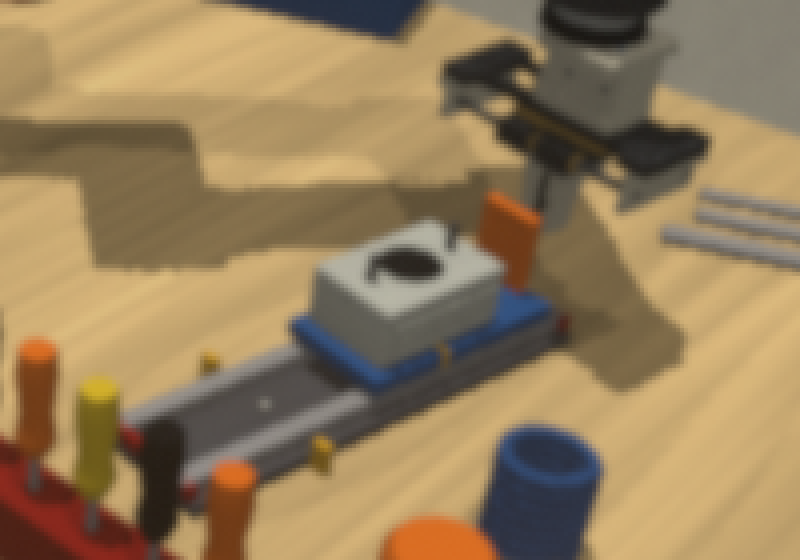

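```bash
for i in 1 2 3 4 5; do python3 -m handwheel '[[[-0.02,-0.13,0,0]]]' | sed -n 2,4p | tr '\n' ' '; echo; done
```

```text
tcp_pos: [0.5871, 0.3906, 0.0843] eef_rot: [-32.6, 89.6, 138.1] contact_force: [0.5, -0.5, -0.1] 
tcp_pos: [0.5866, 0.3859, 0.0858] eef_rot: [-48.1, 89.6, 122.7] contact_force: [0.2, 0.0, -0.1] 
tcp_pos: [0.5859, 0.3808, 0.0868] eef_rot: [-57.8, 89.6, 113.0] contact_force: [-0.2, -0.2, -0.3] 
tcp_pos: [0.5851, 0.3754, 0.0873] eef_rot: [-62.3, 89.6, 108.6] contact_force: [-0.0, 0.1, 0.4] 
tcp_pos: [0.5843, 0.3703, 0.0876] eef_rot: [-67.6, 89.5, 103.2] contact_force: [-0.2, 2.6, -1.6]
```

```bash
for i in 1 2 3 4 5; do python3 -m handwheel '[[[-0.02,-0.13,0,0]]]' | sed -n 2,4p | tr '\n' ' '; echo; done
```

```text
tcp_pos: [0.5834, 0.3651, 0.0876] eef_rot: [-69.0, 89.5, 101.8] contact_force: [-2.0, 2.6, -1.0] 
tcp_pos: [0.5824, 0.3597, 0.0875] eef_rot: [-68.9, 89.5, 102.0] contact_force: [-2.2, 3.2, 0.6] 
tcp_pos: [0.5814, 0.3542, 0.0875] eef_rot: [-68.8, 89.4, 102.0] contact_force: [-1.6, 2.5, 0.2] 
tcp_pos: [0.5805, 0.3487, 0.0875] eef_rot: [-68.5, 89.4, 102.3] contact_force: [-1.2, 2.4, 0.5] 
tcp_pos: [0.5795, 0.3431, 0.0875] eef_rot: [-68.4, 89.4, 102.4] contact_force: [-1.6, 2.7, 0.0]
```

```bash
for i in 1 2; do python3 -m handwheel '[[[-0.02,-0.13,0,0],[-0.02,-0.13,0,0],[-0.02,-0.13,0,0],[-0.02,-0.13,0,0],[-0.02,-0.13,0,0],[-0.02,-0.13,0,0]]]' | sed -n 1,4p | tr '\n' ' '; echo; done; python3 -m handwheel '[[[-0.02,-0.13,0,0],[0,0,0,0]]]';  python3 -c "
from h import *
st()
cv2.imwrite('pics/top3.png',cv2.resize(vision.capture('top')[140:250,100:260],None,fx=5,fy=5,interpolation=2))
cv2.imwrite('pics/sc3.png',cv2.resize(vision.capture('scene')[150:250,260:420],None,fx=5,fy=5,interpolation=2))"
```

```text
time_s: 5.05 tcp_pos: [0.5742, 0.309, 0.0874] eef_rot: [-67.3, 89.4, 103.5] contact_force: [-0.9, 2.6, -0.5] 
time_s: 5.65 tcp_pos: [0.5689, 0.2748, 0.0874] eef_rot: [-66.5, 89.4, 104.3] contact_force: [-1.7, 2.5, -0.2] 
time_s: 5.85
tcp_pos: [0.5679, 0.268, 0.0875]
eef_rot: [-63.5, 89.5, 107.3]
contact_force: [0.1, 0.0, -0.5]
gripper_width: 0.0004
t 5.85 tcp [0.5679 0.268  0.0875] xax [-0.003  0.009 -1.   ] jawyaw 170.8 F [ 0.1  0.  -0.5] w 0.4 j [ 42.7  22.9 -15.2  -0.6 -51.7 -51.6]
```

View pics/top3.png

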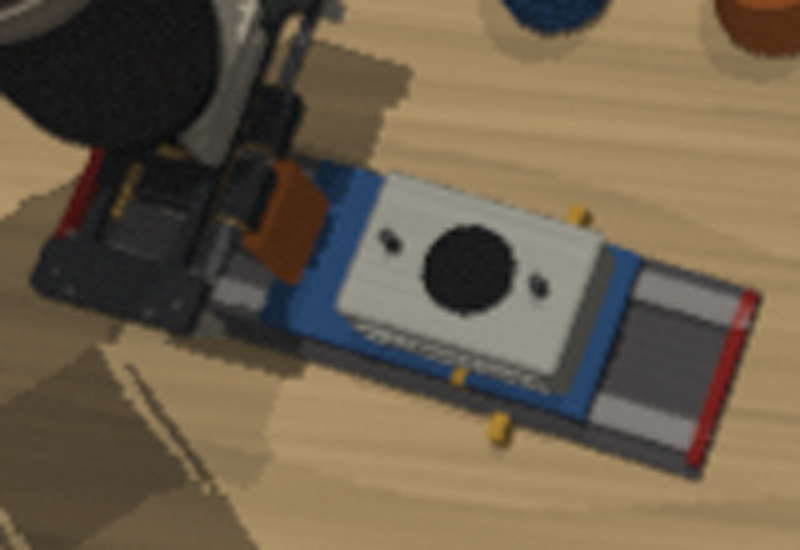

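View pics/sc3.png

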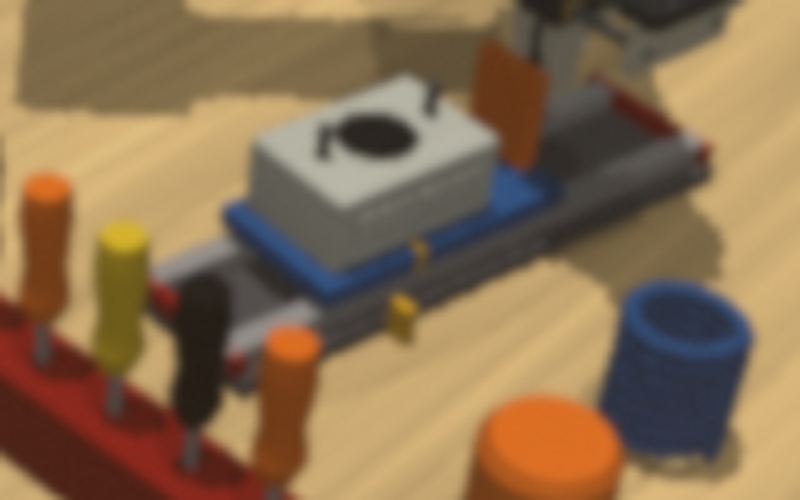

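```bash
python3 - <<'E'
from h import *
c=vision.get_calibration('top')
q=[plane(c,100+u/5,140+v/5,.116)[:2] for u,v in [(386,236),(533,280)]];print(q,(q[0]+q[1])/2)
E
for i in 1 2 3 4; do python3 -m handwheel '[[[-0.02,-0.1,0,0]]]' | sed -n 2,4p | tr '\n' ' '; echo; done
```

```text
[array([0.5457888 , 0.18384558]), array([0.53152838, 0.10691394])] [0.53865859 0.14537976]
tcp_pos: [0.5677, 0.265, 0.0875] eef_rot: [-69.6, 89.4, 101.2] contact_force: [0.0, 2.4, -0.4] 
tcp_pos: [0.5669, 0.2611, 0.0875] eef_rot: [-71.3, 89.4, 99.5] contact_force: [-1.1, 1.9, 0.4] 
tcp_pos: [0.5663, 0.2573, 0.0876] eef_rot: [-74.8, 89.4, 96.0] contact_force: [-0.6, 10.9, -0.5] 
tcp_pos: [0.5663, 0.2565, 0.0878] eef_rot: [-87.0, 89.0, 83.8] contact_force: [-2.9, 23.4, -5.7]
```

```bash
python3 -c "
from h import *
st()
cv2.imwrite('pics/top4.png',cv2.resize(vision.capture('top')[140:250,100:260],None,fx=5,fy=5,interpolation=2))
cv2.imwrite('pics/sc4.png',cv2.resize(vision.capture('scene')[150:250,260:420],None,fx=5,fy=5,interpolation=2))
st()"
```

```text
t 6.35 tcp [0.5663 0.2565 0.0878] xax [ 0.002  0.017 -1.   ] jawyaw 170.82 F [-2.9 23.4 -5.7] w 0.7 j [ 41.9  22.1 -16.3  -0.8 -50.9 -50.6]
t 6.45 tcp [0.5662 0.2567 0.0877] xax [ 0.002  0.017 -1.   ] jawyaw 170.83 F [-1.5 14.9 -5.5] w 0.3 j [ 41.9  22.1 -16.3  -0.8 -50.8 -50.6]
```

View pics/top4.png

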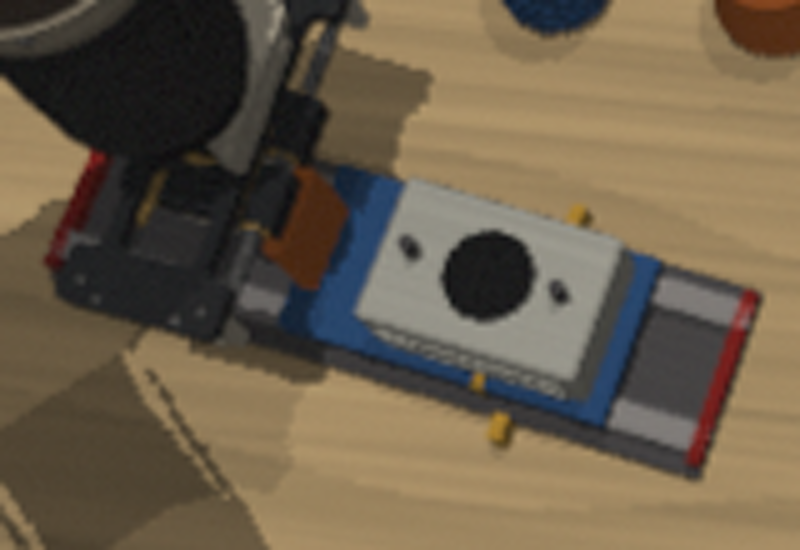

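View pics/sc4.png

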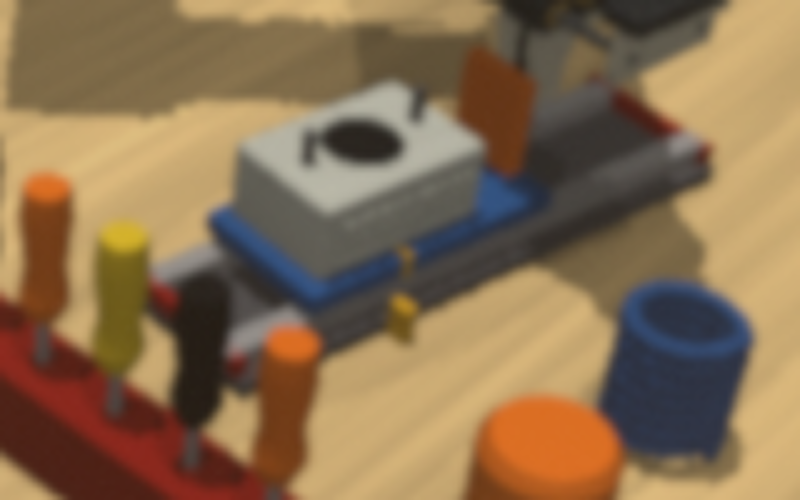

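```bash
python3 - <<'E'
from h import *
c=vision.get_calibration('top');s=vision.get_calibration('scene')
yv=np.array([.1736,.985])
for nm,u,v in(('now',[(406,243),(556,287)],0),('prev',[(386,236),(533,280)],0)):
    q=[plane(c,100+a/5,140+b/5,.116)[:2] for a,b in u];m=(q[0]+q[1])/2
    print(nm,m,(m-np.array([.538,.124]))@yv)
q=[plane(s,260+a/5,150+b/5,.116)[:2] for a,b in [(422,92),(310,137)]];m=(q[0]+q[1])/2
print(m,(m-np.array([.538,.124]))@yv)
# stripe/tab in top
a=plane(c,100+478/5,140+376/5,.044)[:2];b=plane(c,100+499/5,140+420/5,.024)[:2];print(a,b,(a-b)@yv)
E
```

```text
now [0.53628404 0.13409043] 0.00964118311597138
prev [0.53865859 0.14537976] 0.021173392451059026
[0.5413096  0.13461151] 0.01102688272696966
[0.49566324 0.14374337] [0.47742214 0.13344299] 0.013312524501204025
```

```bash
for i in 1 2; do python3 -m handwheel '[[[-0.03,-0.14,0,0]]]' | sed -n 2,4p | tr '\n' ' '; echo; done
```

```text
tcp_pos: [0.5663, 0.2564, 0.088] eef_rot: [-94.5, 88.5, 76.4] contact_force: [-2.4, 26.6, -8.4] 
tcp_pos: [0.5664, 0.2566, 0.0881] eef_rot: [-98.1, 88.0, 72.7] contact_force: [-2.1, 24.2, -9.4]
```

```bash
python3 -c "
from h import *
s,R=st(); print(s['moment'],s['joint_torque'])
cv2.imwrite('pics/top5.png',cv2.resize(vision.capture('top')[140:250,100:260],None,fx=5,fy=5,interpolation=2))
cv2.imwrite('pics/w5.png',vision.capture('wrist'))
cv2.imwrite('pics/sc5.png',cv2.resize(vision.capture('scene')[80:250,260:460],None,fx=4,fy=4,interpolation=2))
s,R=st(); print(s['moment'])"
```

```text
t 6.65 tcp [0.5664 0.2566 0.0881] xax [ 0.011  0.034 -0.999] jawyaw 170.86 F [-2.1 24.2 -9.4] w 0.5 j [ 41.7  21.7 -16.8  -1.4 -49.8 -49.9]
[ 8.70748998  0.51039135 -0.20557404] [-13.68149132 -58.31912041  17.97653496  11.03488415  -5.38755208
   0.24325398]
t 6.8 tcp [0.5663 0.2566 0.0881] xax [ 0.01   0.034 -0.999] jawyaw 170.86 F [-1.2 23.7 -8.2] w 0.6 j [ 41.7  21.7 -16.8  -1.4 -49.8 -49.9]
[ 8.20815239  0.36180942 -0.24036971]
```

View pics/top5.png

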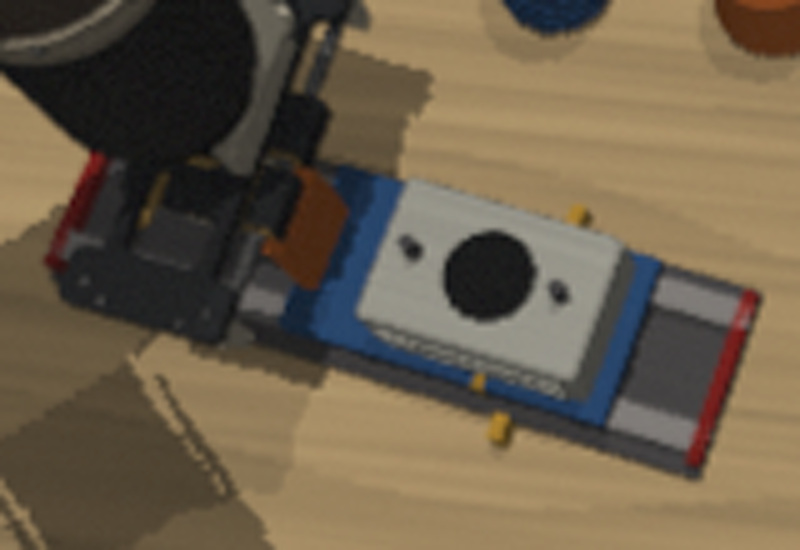

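View pics/w5.png

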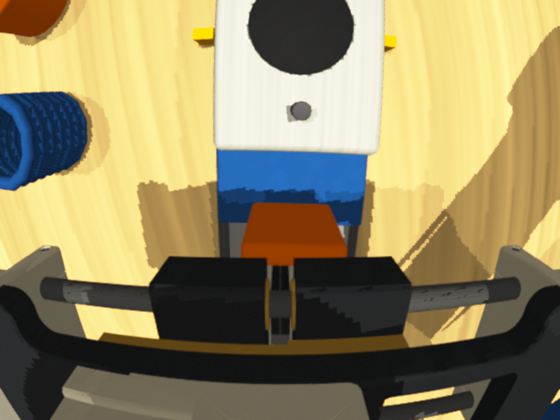

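View pics/sc5.png

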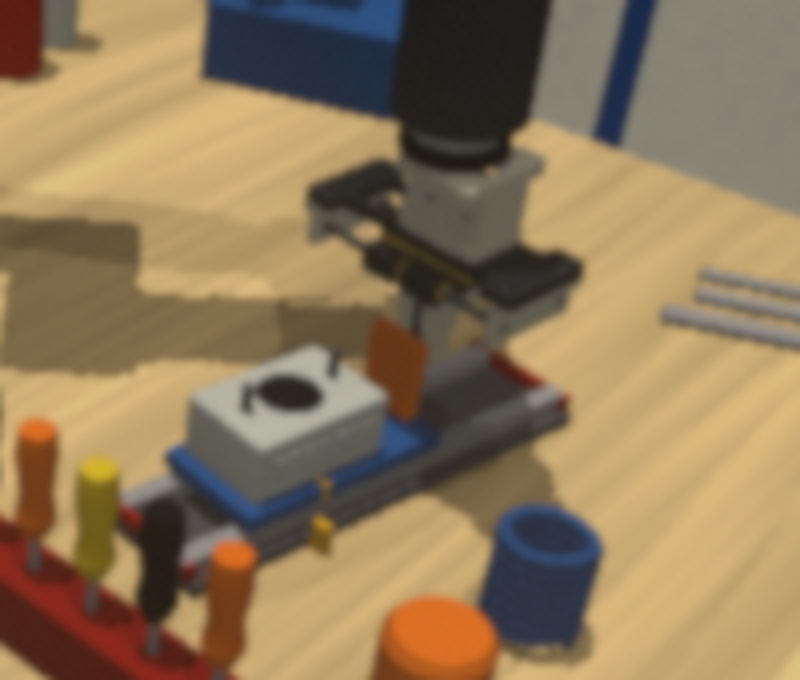

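```bash
python3 -m handwheel '[[[0.02,0.1,0,0]]]' | sed -n 2,4p | tr '\n' ' ';python3 -m handwheel '[[[0.02,0.1,0,0],[0,0,0,0],[0,0,0,0]]]'; python3 -c "
from h import *
s,R=st(); print(s['moment'])
print(proj(vision.get_calibration('scene'),s['tcp_pos']))
cv2.imwrite('pics/sc6.png',cv2.resize(vision.capture('scene')[130:230,300:420],None,fx=6,fy=6,interpolation=2))
"
```

```text
tcp_pos: [0.5671, 0.2618, 0.0881] eef_rot: [-98.2, 87.9, 72.7] contact_force: [-0.5, -0.6, 0.2] time_s: 7.2
tcp_pos: [0.5675, 0.265, 0.0879]
eef_rot: [-97.6, 88.0, 73.3]
contact_force: [-0.0, -0.1, -0.6]
gripper_width: 0.0007
t 7.2 tcp [0.5675 0.265  0.0879] xax [ 0.01   0.033 -0.999] jawyaw 170.94 F [-0.  -0.1 -0.6] w 0.7 j [ 42.2  22.1 -16.2  -1.3 -50.  -50.4]
[-0.03334881 -0.0387112  -0.01717496]
[366.61994049 167.50382532]
```

View pics/sc6.png

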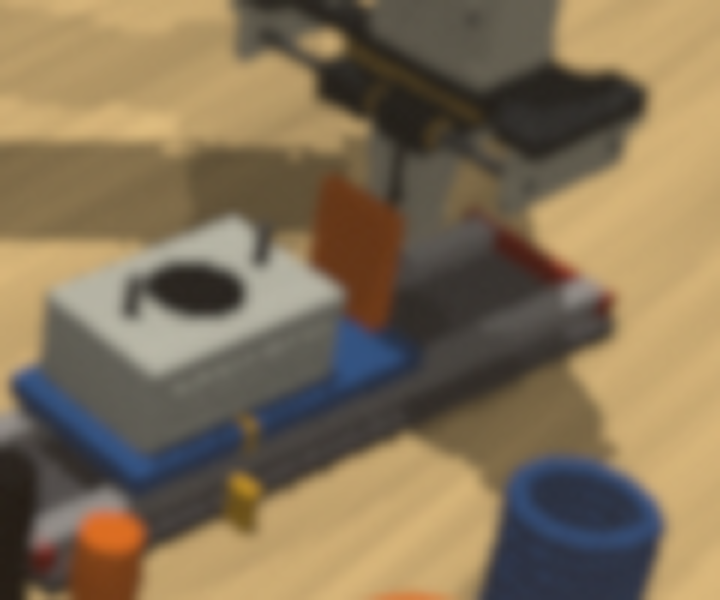

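```bash
python3 -m handwheel '[[[0.1,0.5,0,0.5],[0,0.2,0,1],[0,0,0,1],[0,0,0,1],[0,0,0,1],[0,0,0,1],[0,0,0,1],[0,0,0,1]]]' | sed -n 1,4p | tr '\n' ' ';python3 -m handwheel '[[[0,0,0,1],[0,0,0,1],[0,0,0,1],[0,0,0,1],[0,0,0,1],[0,0,0,1],[0,0,0,1],[0,0,0,1]]]'; python3 -c "
from h import *
s,R=st()
"
```

```text
time_s: 8.05 tcp_pos: [0.573, 0.294, 0.0878] eef_rot: [-96.8, 88.2, 113.3] contact_force: [0.0, -0.1, -0.8] time_s: 8.85
tcp_pos: [0.5748, 0.2952, 0.0876]
eef_rot: [-93.8, 88.2, 158.5]
contact_force: [0.2, -0.0, -0.8]
gripper_width: 0.0003
t 8.85 tcp [0.5748 0.2952 0.0876] xax [-0.029  0.011 -1.   ] jawyaw -107.71 F [ 0.2 -0.  -0.8] w 0.3 j [ 43.5  25.  -11.1  -2.  -54.7  30. ]
```

```bash
python3 -m handwheel '[[[0,0,0,1],[0,0,0,1],[0,0,0,1],[0,0,0,1],[0,0,0,1],[0,0,0,1],[0,0,0,1],[0,0,0,1]]]' | sed -n 1,4p | tr '\n' ' ';python3 -m handwheel '[[[0,0,0,1],[0,0,0,1],[0,0,0,1],[0,0,0,1],[0,0,0,1],[0,0,0,1],[0,0,0,1],[0,0,0,1]]]'| sed -n 1,4p | tr '\n' ' ';python3 -m handwheel '[[[-0.1,-0.1,-0.1,1],[-0.1,-0.1,-0.1,1],[0,-0.1,-0.1,1],[0,0,-0.1,0.6],[0,0,0,0]]]'; python3 -c "
from h import *
s,R=st()
"
```

```text
time_s: 9.65 tcp_pos: [0.5766, 0.2963, 0.0872] eef_rot: [-90.0, 88.2, -155.6] contact_force: [-0.4, -0.3, -0.5] time_s: 10.45 tcp_pos: [0.5783, 0.2976, 0.0868] eef_rot: [-88.0, 88.1, -111.5] contact_force: [-0.4, 0.5, 0.1] time_s: 10.95
tcp_pos: [0.5711, 0.2862, 0.0703]
eef_rot: [-87.8, 88.0, -92.1]
contact_force: [1.4, 0.4, 0.9]
gripper_width: 0.0008
t 10.95 tcp [0.5711 0.2862 0.0703] xax [-0.001 -0.035 -0.999] jawyaw -4.29 F [1.4 0.4 0.9] w 0.8 j [ 44.9  25.4 -14.7   1.7 -51.4 129.7]
```

```bash
python3 -m handwheel '[[[-0.05,-0.2,0,-0.6],[-0.05,-0.2,0,-0.5],[0,-0.1,0,0],[0,0,0,0]]]' | sed -n 1,4p | tr '\n' ' ';python3 -m handwheel '[[[-0.03,-0.15,0,0]]]' | sed -n 1,4p | tr '\n' ' ';python3 -m handwheel '[[[-0.03,-0.15,0,0]]]'; python3 -c "
from h import *
s,R=st()
"
```

```text
time_s: 11.35 tcp_pos: [0.568, 0.2665, 0.0707] eef_rot: [-87.0, 88.0, -97.1] contact_force: [-0.1, 0.7, -0.4] time_s: 11.45 tcp_pos: [0.5672, 0.261, 0.0709] eef_rot: [-86.1, 88.0, -96.1] contact_force: [0.1, 0.2, 0.0] time_s: 11.55
tcp_pos: [0.5664, 0.2562, 0.071]
eef_rot: [-84.2, 88.1, -94.3]
contact_force: [-4.0, 18.5, -4.1]
gripper_width: 0.0005
t 11.55 tcp [0.5664 0.2562 0.071 ] xax [-0.002 -0.032 -0.999] jawyaw -10.01 F [-4.  18.5 -4.1] w 0.5 j [ 43.1  23.9 -17.    1.6 -50.4 125.8]
```

```bash
python3 -m handwheel '[[[-0.03,-0.16,0,0]]]' | sed -n 1,4p | tr '\n' ' ';python3 -m handwheel '[[[-0.03,-0.16,0,0]]]'; python3 -c "
from h import *
s,R=st()
print(s['moment'])
"
```

```text
time_s: 11.65 tcp_pos: [0.5664, 0.2553, 0.0712] eef_rot: [-74.4, 88.7, -84.5] contact_force: [-6.7, 34.7, -9.4] time_s: 11.75
tcp_pos: [0.5664, 0.2556, 0.0714]
eef_rot: [-48.2, 89.2, -58.2]
contact_force: [-4.6, 27.6, -9.6]
gripper_width: 0.0005
t 11.75 tcp [0.5664 0.2556 0.0714] xax [ 0.007 -0.011 -1.   ] jawyaw -10.0 F [-4.6 27.6 -9.6] w 0.5 j [ 42.7  23.3 -17.7   1.  -49.1 126.6]
[10.10011119  1.41431701 -0.34333926]
```

```bash
python3 -c "
from h import *
s,R=st()
cw=vision.get_calibration('wrist');import pickle
im=vision.capture('wrist');cv2.imwrite('pics/w7.png',im);pickle.dump(cw,open('cw7.pkl','wb'))
cv2.imwrite('pics/top7.png',cv2.resize(vision.capture('top')[140:250,100:260],None,fx=5,fy=5,interpolation=2))
s,R=st()
"
```

```text
t 11.75 tcp [0.5664 0.2556 0.0714] xax [ 0.007 -0.011 -1.   ] jawyaw -10.0 F [-4.6 27.6 -9.6] w 0.5 j [ 42.7  23.3 -17.7   1.  -49.1 126.6]
t 11.85 tcp [0.5664 0.2556 0.0714] xax [ 0.007 -0.012 -1.   ] jawyaw -9.99 F [-2.9 24.9 -9.5] w 0.4 j [ 42.8  23.3 -17.7   1.  -49.1 126.6]
```

View pics/w7.png

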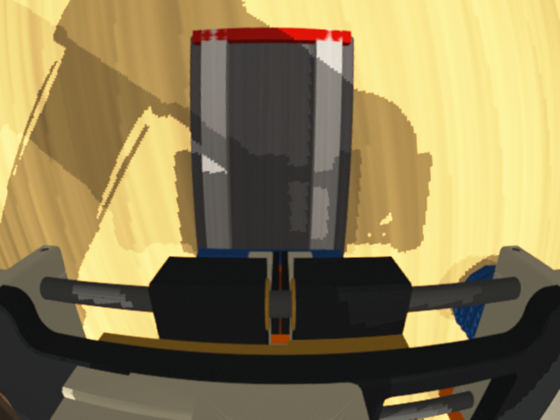

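View pics/top7.png

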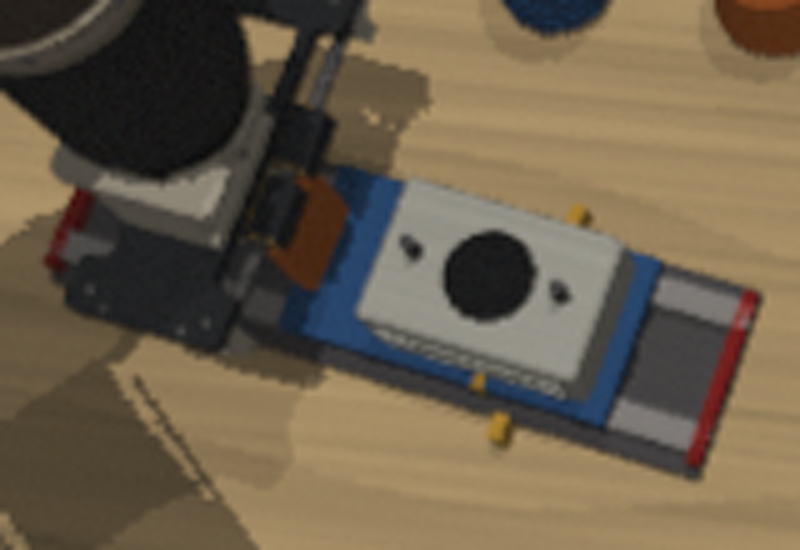

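```bash
python3 -c "
from h import *
a=vision.capture('scene')[150:240,270:400]
b=vision.capture('top')[170:240,150:260]
f=lambda x,k:cv2.resize(cv2.convertScaleAbs(x,alpha=1.6,beta=20),None,fx=k,fy=k,interpolation=cv2.INTER_NEAREST)
cv2.imwrite('pics/s8.png',f(a,6));cv2.imwrite('pics/t8.png',f(b,7))
"
```

```text
(no output)
```

View pics/s8.png

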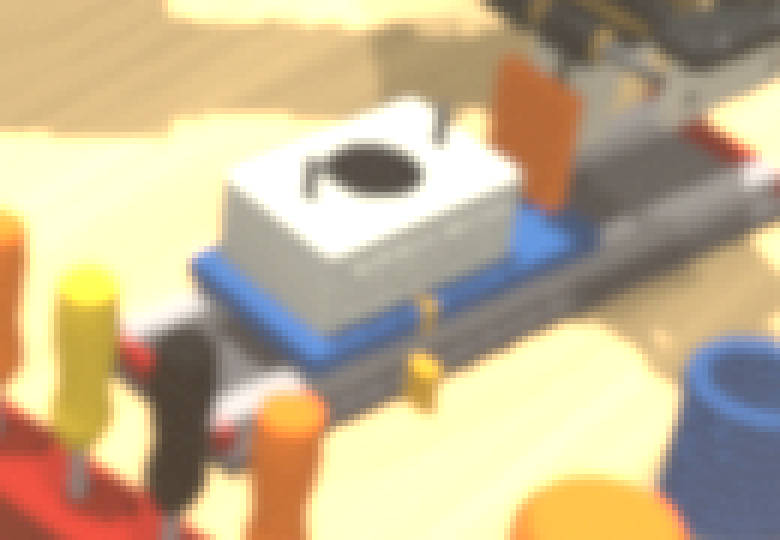

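View pics/t8.png

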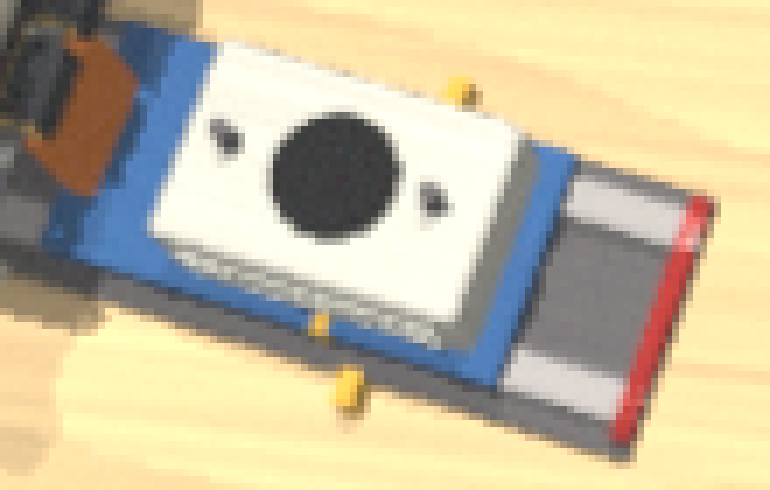

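```bash
python3 -m handwheel '[[[-0.04,-0.2,-0.02,0]]]' | sed -n 1,4p | tr '\n' ' '; python3 -c "
from h import *
s,R=st()
"
```

```text
time_s: 12.05 tcp_pos: [0.5667, 0.2556, 0.0715] eef_rot: [7.2, 89.2, -2.7] contact_force: [-6.8, 32.0, -1.0] t 12.05 tcp [0.5667 0.2556 0.0715] xax [ 0.013 -0.001 -1.   ] jawyaw -9.89 F [-6.8 32.  -1. ] w 0.2 j [ 42.6  23.1 -18.    0.7 -48.4 127. ]
```

```bash
python3 -m handwheel '[[[-0.06,-0.24,-0.03,0]]]' | sed -n 1,4p | tr '\n' ' '; python3 -m handwheel '[[[-0.06,-0.27,-0.03,0]]]' | sed -n 1,4p | tr '\n' ' ';python3 -c "
from h import *
s,R=st();print(s['moment'],s['joint_torque'])
"
```

```text
time_s: 12.15 tcp_pos: [0.567, 0.2558, 0.0719] eef_rot: [42.4, 88.5, 32.6] contact_force: [-5.8, 39.9, -5.1] time_s: 12.25 tcp_pos: [0.5661, 0.2512, 0.0718] eef_rot: [49.1, 88.0, 39.5] contact_force: [-1.1, 5.6, 2.0] t 12.25 tcp [0.5661 0.2512 0.0718] xax [ 0.027  0.023 -0.999] jawyaw -9.65 F [-1.1  5.6  2. ] w 0.3 j [ 4.200e+01  2.220e+01 -1.920e+01  1.000e-01 -4.660e+01  1.283e+02]
[ 1.9750832   0.57893141 -0.1005299 ] [ -3.00673082 -52.80991316  21.51555777   6.1432372   -0.89633251
  -0.12610578]
```

```bash
python3 -c "
from h import *
s,R=st()
a=vision.capture('scene')[150:240,270:400]
b=vision.capture('top')[170:240,150:260]
f=lambda x,k:cv2.resize(cv2.convertScaleAbs(x,alpha=1.6,beta=20),None,fx=k,fy=k,interpolation=cv2.INTER_NEAREST)
cv2.imwrite('pics/s9.png',f(a,6));cv2.imwrite('pics/t9.png',f(b,7))
s,R=st()
"
```

```text
t 12.25 tcp [0.5661 0.2512 0.0718] xax [ 0.027  0.023 -0.999] jawyaw -9.65 F [-1.1  5.6  2. ] w 0.3 j [ 4.200e+01  2.220e+01 -1.920e+01  1.000e-01 -4.660e+01  1.283e+02]
t 12.35 tcp [0.5646 0.2463 0.0713] xax [ 0.023  0.016 -1.   ] jawyaw -9.7 F [-0.4 -1.1  0.8] w 0.4 j [ 41.8  22.1 -19.4   0.3 -46.8 128.3]
```

View pics/s9.png

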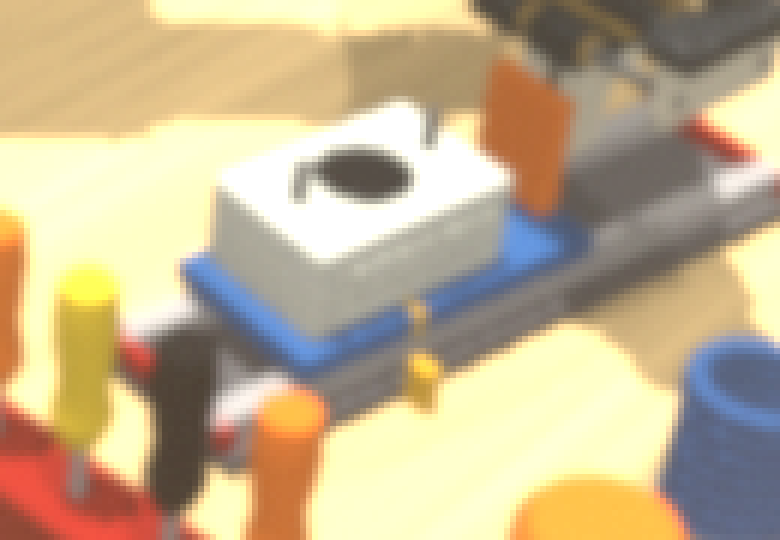

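View pics/t9.png

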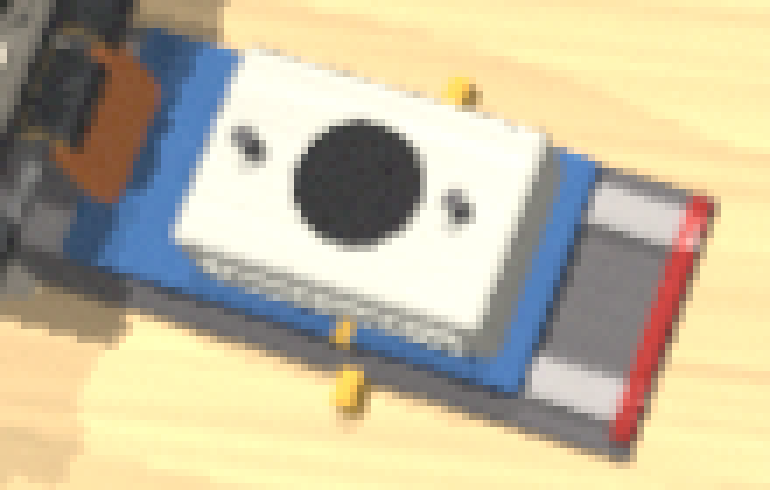

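```bash
python3 - <<'E'
from h import *
st()
c=vision.get_calibration('top');s=vision.get_calibration('scene')
yv=np.array([.1736,.985])
I=vision.capture('scene')
cv2.imwrite('pics/s10.png',cv2.resize(cv2.convertScaleAbs(I[150:240,270:400],alpha=1.6,beta=20),None,fx=6,fy=6,interpolation=0))
for nm,u in(('t8',[(222,132),(430,195)]),('t9',[(243,135),(453,200)])):
    q=[plane(c,150+a/7-.4,170+b/7-.4,.116)[:2] for a,b in u];m=(q[0]+q[1])/2
    print(nm,q,m,(m-np.array([.538,.124]))@yv)
# white housing centroid (hole)
for nm,u in(('t8',(334,174)),('t9',(360,182))):
    m=plane(c,150+u[0]/7-.4,170+u[1]/7-.4,.094)[:2]; print('hole',m,(m-np.array([.538,.124]))@yv)
E
```

```text
t 12.35 tcp [0.5646 0.2463 0.0713] xax [ 0.023  0.016 -1.   ] jawyaw -9.7 F [-0.4 -1.1  0.8] w 0.4 j [ 41.8  22.1 -19.4   0.3 -46.8 128.3]
t8 [array([0.54371618, 0.17301002]), array([0.52905882, 0.09535345])] [0.5363875  0.13418174] 0.009749078610439665
t9 [array([0.54346807, 0.16534735]), array([0.52816761, 0.08694144])] [0.53581784 0.1261444 ] 0.0017334066476204224
hole [0.53888125 0.1361644 ] 0.012134916393655845
hole [0.53696686 0.12624962] 0.0020365267121602135
```

View pics/s10.png

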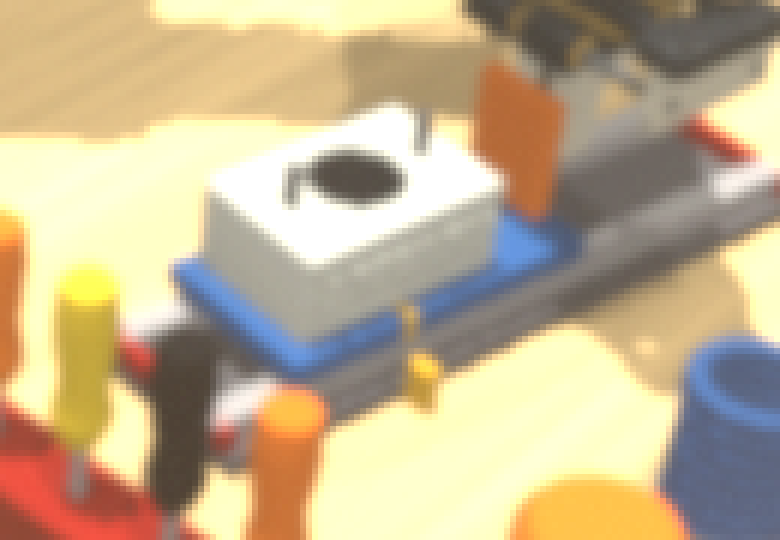

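```bash
for i in 1 2 3; do python3 -m handwheel '[[[-0.01,-0.03,0,0]]]' | sed -n 1,4p | tr '\n' ' ';echo; done
```

```text
time_s: 12.5 tcp_pos: [0.5642, 0.2442, 0.0711] eef_rot: [42.4, 88.4, 32.6] contact_force: [0.8, 4.9, -2.1] 
time_s: 12.6 tcp_pos: [0.5643, 0.2439, 0.0711] eef_rot: [44.0, 88.3, 34.3] contact_force: [-0.9, 9.6, -1.7] 
time_s: 12.7 tcp_pos: [0.5644, 0.2439, 0.0711] eef_rot: [46.3, 88.2, 36.5] contact_force: [-2.2, 9.7, -1.5]
```

```bash
python3 -m handwheel '[[[0.05,0.2,0,0],[0.1,0.5,0,0],[0,0.3,0.3,0],[0,0,0.7,0],[0,0,0.9,0],[0,0,0.9,0],[0,0,0.9,0],[0,0,0.5,0]]]' | sed -n 1,4p | tr '\n' ' ';echo; python3 - <<'E'
from h import *
st()
I=vision.capture('scene');J=vision.capture('top');cw=vision.get_calibration('wrist');W=vision.capture('wrist')
f=lambda x,k:cv2.resize(cv2.convertScaleAbs(x,alpha=1.6,beta=20),None,fx=k,fy=k,interpolation=0)
cv2.imwrite('pics/s11.png',f(I[150:240,270:400],6))
cv2.imwrite('pics/t11.png',f(J[170:240,150:260],7));cv2.imwrite('pics/w11.png',W)
st()
E
```

```text
time_s: 13.5 tcp_pos: [0.5693, 0.2855, 0.2392] eef_rot: [25.6, 89.1, 15.7] contact_force: [-0.5, 0.8, -0.2] 
t 13.5 tcp [0.5693 0.2855 0.2392] xax [ 0.015  0.004 -1.   ] jawyaw -9.87 F [-0.5  0.8 -0.2] w 0.5 j [ 44.4  16.   -4.3   0.5 -68.9 125.6]
t 13.65 tcp [0.569  0.2855 0.2374] xax [ 0.014  0.005 -1.   ] jawyaw -9.88 F [ 0.2 -0.2 -1.5] w 0.3 j [ 44.4  16.1  -4.5   0.4 -68.7 125.6]
```

View pics/t11.png

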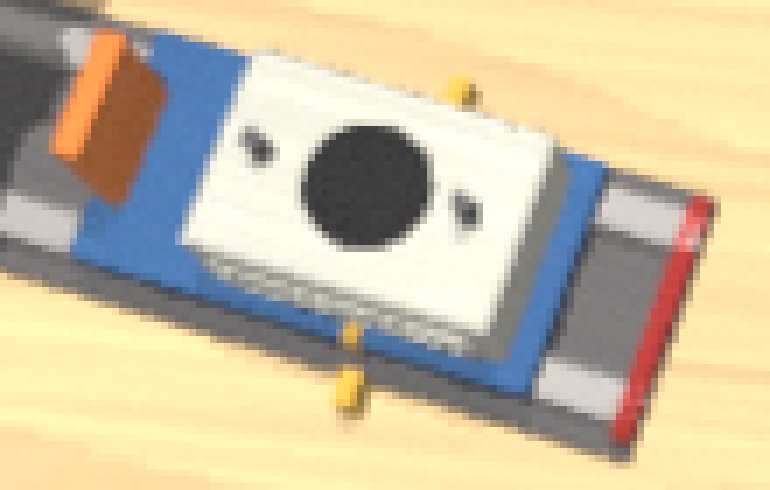

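View pics/s11.png

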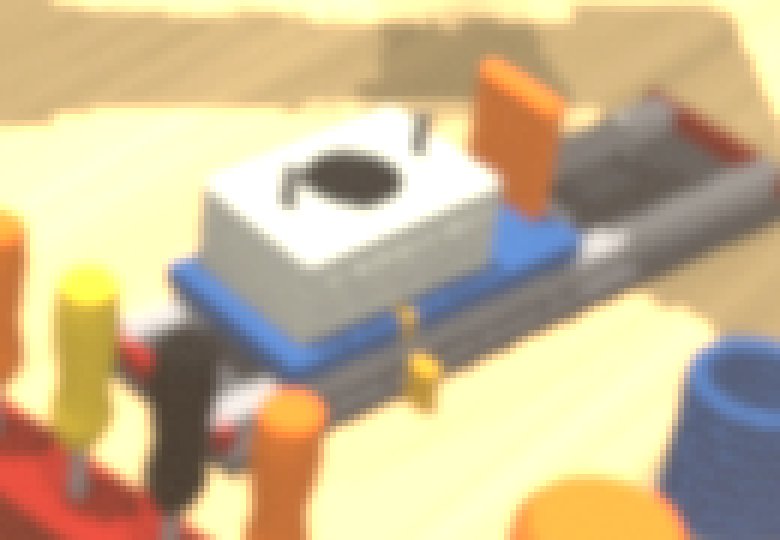

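View pics/w11.png

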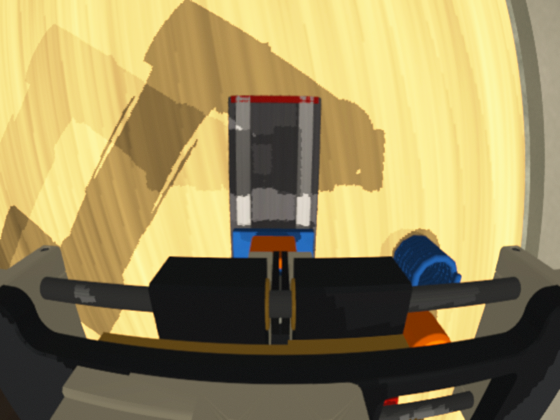

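```bash
python3 -m handwheel '[[[0,-0.4,0.1,0],[-0.2,-0.9,0.1,0],[-0.2,-0.9,0.1,0],[-0.2,-1,0.1,0],[-0.2,-1,0.1,0],[-0.2,-1,0,0],[0,-0.6,0,0],[0,0,0,0]]]' | sed -n 1,4p | tr '\n' ' ';echo; python3 - <<'E'
from h import *
import pickle
st()
cw=vision.get_calibration('wrist');W=vision.capture('wrist')
cv2.imwrite('pics/w12.png',W);pickle.dump(cw,open('cw12.pkl','wb'))
st()
E
```

```text
time_s: 14.45 tcp_pos: [0.522, 0.0416, 0.2482] eef_rot: [-92.8, 89.6, -102.6] contact_force: [0.4, -1.7, 0.0] 
t 14.45 tcp [0.522  0.0416 0.2482] xax [-0.002 -0.007 -1.   ] jawyaw -9.82 F [ 0.4 -1.7  0. ] w 0.6 j [ 26.3   5.5 -16.4   0.4 -68.4 143.7]
t 14.5 tcp [0.5221 0.0425 0.2481] xax [-0.002 -0.007 -1.   ] jawyaw -9.82 F [-0.1 -0.  -0.3] w 0.5 j [ 26.4   5.5 -16.4   0.4 -68.4 143.7]
```

View pics/w12.png

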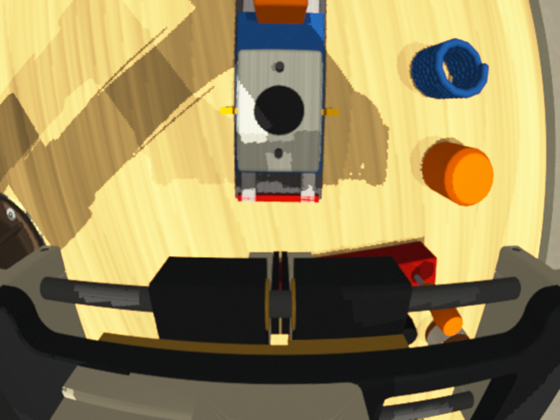

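The wrist view shows the yellow tabs at (226,111) and (333,111), level with the housing hole at (279,110). The stud tips are near (279,67) and (278,153).

```bash
python3 - <<'E'
from h import *
import pickle
cw=pickle.load(open('cw12.pkl','rb'))
W=cv2.imread('pics/w12.png')
cv2.imwrite('pics/w12c.png',cv2.resize(W[40:180,215:345],None,fx=4,fy=4,interpolation=0))
f=lambda u,v,z:plane(cw,u,v,z,True)[:2]
a,b=f(226,111,.024),f(333,111,.024);print('tabs',a,b,(a+b)/2,np.linalg.norm(a-b))
a,b=f(279,66,.116),f(278,153,.116);print('studs',a,b,(a+b)/2,np.linalg.norm(a-b),np.degrees(np.arctan2(*(a-b)[::-1])))
print('hole',f(279,110,.094))
E
```

```text
tabs [0.47443226 0.13716609] [0.59682575 0.11586143] [0.535629   0.12651376] 0.12423386563909188
studs [0.54177842 0.16425415] [0.52758611 0.08790571] [0.53468227 0.12607993] 0.07765633581397095 79.4695572588257
hole [0.53504658 0.12578351]
```

View pics/w12c.png

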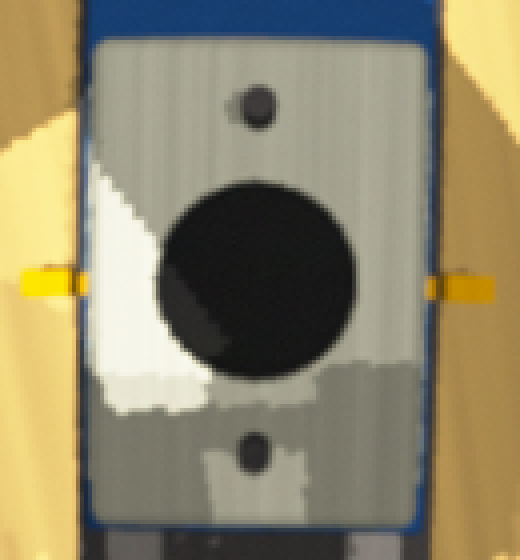

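```bash
python3 -m handwheel '[[[0,-0.2,0.1,-1],[0,-0.4,0.1,-1],[-0.1,-0.6,0,-1],[-0.1,-0.6,0,-1],[-0.1,-0.6,0,-1],[-0.1,-0.6,0,-1],[-0.1,-0.6,0,-1],[-0.1,-0.6,0,-1]]]' 60 | sed -n 1,4p | tr '\n' ' ';  python3 -m handwheel '[[[0,-0.6,0,-1],[0,-0.6,0,-1],[0,-0.6,0,-1],[0,-0.6,0,-1],[0,-0.6,0,-1],[0,-0.5,0,-1],[0,-0.4,0,-1],[0,-0.2,0,-1]]]'; python3 - <<'E'
from h import *
st()
E
```

```text
time_s: 15.3 tcp_pos: [0.4968, -0.1259, 0.2503] eef_rot: [-116.9, 89.0, -167.9] contact_force: [0.8, 0.4, -0.4] time_s: 16.1
tcp_pos: [0.4968, -0.2938, 0.2434]
eef_rot: [-113.3, 88.2, 154.2]
contact_force: [0.2, 0.3, -0.4]
gripper_width: 0.0599
t 16.1 tcp [ 0.4968 -0.2938  0.2434] xax [-0.028  0.014 -1.   ] jawyaw -92.49 F [ 0.2  0.3 -0.4] w 59.9 j [-11.5  11.9  -8.9  -0.5 -70.9  99.2]
```

```bash
python3 -m handwheel '[[[-0.2,0.05,0,-1],[-0.3,0.05,0,-1],[-0.3,0.05,0,-1],[-0.3,0.05,0,-1],[-0.3,0.1,0,-1],[-0.3,0.1,0,-1],[-0.2,0,0,-1],[-0.1,0,0,-1]]]' | sed -n 1,4p | tr '\n' ' ';  python3 -m handwheel '[[[0,0,0,0]]]'; python3 - <<'E'
from h import *
import pickle
st()
cw=vision.get_calibration('wrist');W=vision.capture('wrist')
cv2.imwrite('pics/w13.png',W);pickle.dump(cw,open('cw13.pkl','wb'))
E
```

```text
time_s: 16.9 tcp_pos: [0.4155, -0.2746, 0.2349] eef_rot: [-101.3, 87.4, 124.6] contact_force: [0.3, 0.5, -0.5] time_s: 17.0
tcp_pos: [0.4152, -0.2741, 0.2344]
eef_rot: [-100.4, 87.4, 125.5]
contact_force: [0.7, 0.4, -0.2]
gripper_width: 0.06
t 17.0 tcp [ 0.4152 -0.2741  0.2344] xax [-0.027  0.038 -0.999] jawyaw -134.17 F [ 0.7  0.4 -0.2] w 60.0 j [-12.2   5.  -17.9  -1.9 -69.1  58.8]
```

View pics/w13.png

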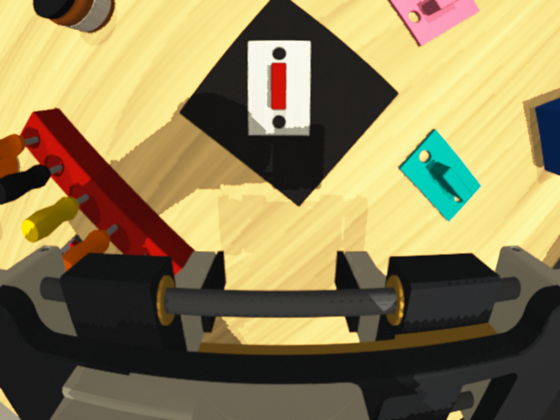

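```bash
python3 -m handwheel '[[[0,0,0,0],[0,0,0,0],[0,0,0,0],[0,0,0,0]]]'>/dev/null; python3 - <<'E'
from h import *
import pickle
st()
cw=pickle.load(open('cw13.pkl','rb'))
f=lambda u,v,z:plane(cw,u,v,z,True)[:2]
k=np.array([f(*p,.012) for p in [(249,41),(311,41),(310,135),(248,135)]]);print(k,k.mean(0),[np.linalg.norm(k[i]-k[i-1]) for i in range(4)])
d=(k[0]+k[1]-k[2]-k[3]);print('yaw',np.degrees(np.arctan2(d[1],d[0])))
h=[f(279,53,.012),f(279,121,.012)];print(h,(h[0]+h[1])/2,np.linalg.norm(h[0]-h[1]))
W=cv2.imread('pics/w13.png');m=((W[:,:,2]>120)&(W[:,:,1]<60)).astype('uint8')
n,_,s,c=cv2.connectedComponentsWithStats(m)
for i in range(1,n):
    if s[i][4]>150: print(s[i],c[i],f(*c[i],.052))
E
```

```text
t 17.45 tcp [ 0.4166 -0.2737  0.2333] xax [-0.029  0.038 -0.999] jawyaw -133.61 F [-0.  -0.1  0.3] w 60.0 j [-12.1   5.2 -17.8  -1.9 -69.1  59.2]
[[ 0.55330882 -0.35632573]
 [ 0.50459263 -0.40621303]
 [ 0.42613774 -0.32948705]
 [ 0.47597127 -0.27821726]] [ 0.49000262 -0.34256077] [np.float64(0.10991828546749448), np.float64(0.0697281069831831), np.float64(0.10973625491384643), np.float64(0.07149805854950837)]
yaw -44.82329722086643
[array([ 0.51907209, -0.37013451]), array([ 0.46248836, -0.31504786])] [ 0.49078022 -0.34259118] 0.07896997348241748
[271  63  15  46 643] [277.94556765  85.06531882] [ 0.49116892 -0.3421931 ]
[   0  112   91   85 2283] [ 43.72404731 155.76697328] [ 0.6557265 -0.0861252]
[ 63 230  46  40 656] [ 86.03506098 246.19817073] [ 0.53578031 -0.03244333]
[141 237  26  19 248] [152.3266129  247.80645161] [ 0.46727761 -0.10558066]
```

```bash
python3 -m handwheel '[[[0.5,-0.4,-0.3,0],[0.5,-0.5,-0.5,-0.1],[0.5,-0.5,-0.8,-0.1],[0.3,-0.3,-0.8,0],[0,0,-0.6,0],[0,0,-0.3,0],[0,0,0,0]]]' >/dev/null; python3 - <<'E'
from h import *
st()
cv2.imwrite('pics/w14.png',vision.capture('wrist'))
E
```

```text
t 18.15 tcp [ 0.4928 -0.3451  0.0978] xax [-0.024  0.036 -0.999] jawyaw -134.42 F [ 0.4  0.4 -0.2] w 59.9 j [-17.5  21.4 -15.5  -1.9 -55.   64.2]
```

```bash
python3 -m handwheel '[[[-0.05,0.05,-0.6,0],[0,0,-0.6,0],[0,0,-0.4,0],[0,0,-0.1,0],[0,0,0,0]]]' >/dev/null; python3 - <<'E'
from h import *
st()
cv2.imwrite('pics/s15.png',cv2.resize(vision.capture('scene')[180:330,110:270],None,fx=5,fy=4,interpolation=2))
E
```

```text
t 18.7 tcp [ 0.4964 -0.3446  0.0388] xax [-0.01   0.029 -1.   ] jawyaw -134.18 F [ 0.7 -0.9  0.7] w 60.0 j [-17.2  25.  -19.1  -2.  -46.9  64.4]
```

View pics/s15.png

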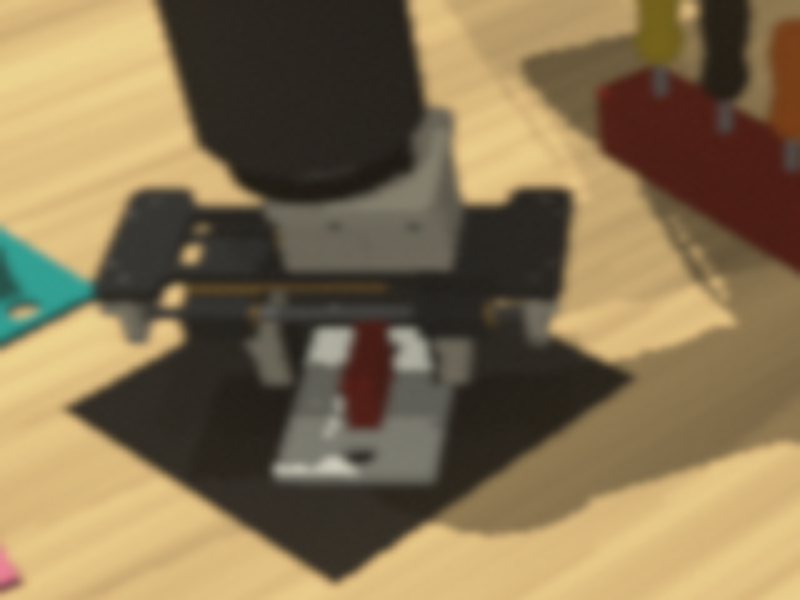

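```bash
python3 -m handwheel '[[[-0.12,0.05,-0.3,0],[-0.08,0,-0.15,0],[0,0,0,0]]]' >/dev/null; python3 - <<'E'
from h import *
st()
E
```

```text
t 19.05 tcp [ 0.4897 -0.343   0.0231] xax [-0.004  0.027 -1.   ] jawyaw -134.14 F [-0.8 -0.5  0.1] w 60.2 j [-17.3  25.5 -20.9  -2.  -44.3  64.6]
```

```bash
python3 -m handwheel '[[[0,0,0,0],[0,0,0,0],[0,0,0,0],[0,0,0,0],[0,0,0,0],[0,0,0,0]]]' 0 30 ; python3 - <<'E'
from h import *
st()
E
```

```text
time_s: 19.65
tcp_pos: [0.4902, -0.3434, 0.0238]
eef_rot: [-129.1, 88.5, 96.8]
contact_force: [3.0, 6.1, 2.6]
gripper_width: 0.0178
t 19.65 tcp [ 0.4902 -0.3434  0.0238] xax [-0.003  0.027 -1.   ] jawyaw -134.14 F [3.  6.1 2.6] w 17.8 j [-17.3  25.5 -20.8  -2.  -44.3  64.6]
```

```bash
python3 -m handwheel '[[[0,0,0,0],[0,0,0,0],[0,0,0,0]]]' >/dev/null; python3 -c "
from h import *
st()";  python3 -m handwheel '[[[0,0,0.1,0],[0,0,0.2,0],[0,0,0.3,0]]]' >/dev/null; python3 -c "
from h import *
st()"
```

```text
t 19.95 tcp [ 0.4901 -0.3436  0.0242] xax [-0.003  0.026 -1.   ] jawyaw -134.14 F [-0.   0.2  1.4] w 15.4 j [-17.3  25.5 -20.8  -2.  -44.3  64.6]
t 20.25 tcp [ 0.4879 -0.3424  0.0467] xax [-0.008  0.029 -1.   ] jawyaw -134.19 F [-0.2  0.5 -3.8] w 15.9 j [-17.3  23.8 -19.8  -2.  -47.3  64.4]
```

```bash
python3 -m handwheel '[[[0.05,-0.03,0.5,0],[0.05,-0.03,0.8,0],[0.03,0,0.9,0],[0,0,0.9,0],[0,0,0.9,0],[0,0,0.9,0],[0,0,0.6,0],[0,0,0.3,0]]]' >/dev/null; python3 -c "
from h import *
st()
cv2.imwrite('pics/s16.png',cv2.resize(vision.capture('scene')[120:330,90:300],None,fx=3.8,fy=2.8,interpolation=2))"
```

```text
t 21.05 tcp [ 0.4889 -0.343   0.294 ] xax [-0.008  0.03  -1.   ] jawyaw -134.23 F [ 0.   0.5 -4.4] w 15.8 j [-17.3  12.1  -1.6  -1.5 -77.2  63.5]
```

View pics/s16.png

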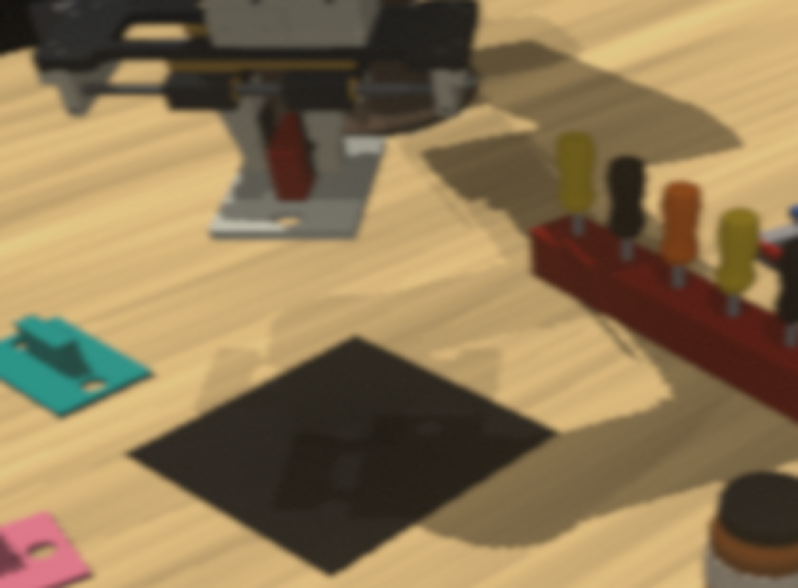

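```bash
python3 -m handwheel '[[[0,0.2,0,-0.2],[0.05,0.5,0,-0.6],[0.1,0.8,0,-0.8],[0.1,0.8,0,-0.8],[0.1,0.8,0,-0.8],[0.1,0.8,0,-0.8],[0.1,0.8,0,-0.8],[0.1,0.8,0,-0.8]]]' >/dev/null; python3 -c "
from h import *
st()"
```

```text
t 21.9 tcp [ 0.5098 -0.1173  0.2864] xax [-0.003  0.035 -0.999] jawyaw -163.71 F [ 0.5  0.4 -2.8] w 15.8 j [  7.    4.5 -11.5  -2.1 -74.    9.9]
```

```bash
python3 -m handwheel '[[[0.1,0.8,0,-0.8],[0.1,0.8,0,-0.8],[0.1,0.8,0,-0.8],[0.1,0.8,0,-0.7],[0.1,0.7,0,-0.6],[0.1,0.6,0,-0.6],[0.05,0.4,0,-0.4],[0,0.2,0,-0.2]]]' >/dev/null; python3 -c "
from h import *
import pickle
st()
cw=vision.get_calibration('wrist');W=vision.capture('wrist')
cv2.imwrite('pics/w17.png',W);pickle.dump(cw,open('cw17.pkl','wb'))
cv2.imwrite('pics/t17.png',cv2.resize(vision.capture('top')[120:260,100:300],None,fx=4,fy=4,interpolation=2))
cv2.imwrite('pics/s17.png',cv2.resize(vision.capture('scene')[80:240,260:430],None,fx=4.5,fy=3.7,interpolation=2))
st()"
```

```text
t 22.7 tcp [0.5291 0.0979 0.2757] xax [-0.004  0.034 -0.999] jawyaw 170.75 F [ 0.1 -0.  -2.6] w 15.8 j [ 30.    5.8 -11.4  -1.9 -71.9 -38.7]
t 22.85 tcp [0.529  0.0968 0.276 ] xax [-0.004  0.034 -0.999] jawyaw 170.84 F [ 0.3 -0.8 -3.2] w 15.7 j [ 29.9   5.8 -11.5  -1.9 -72.  -38.5]
```

View pics/w17.png

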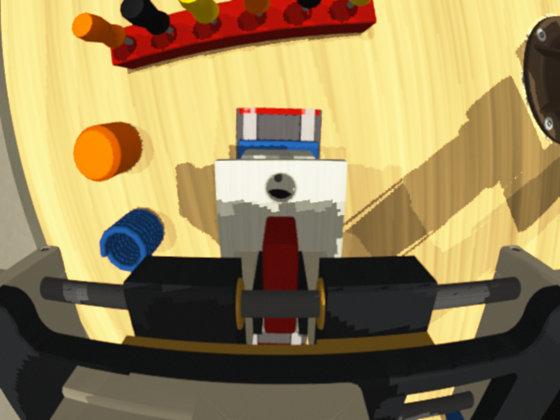

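View pics/s17.png

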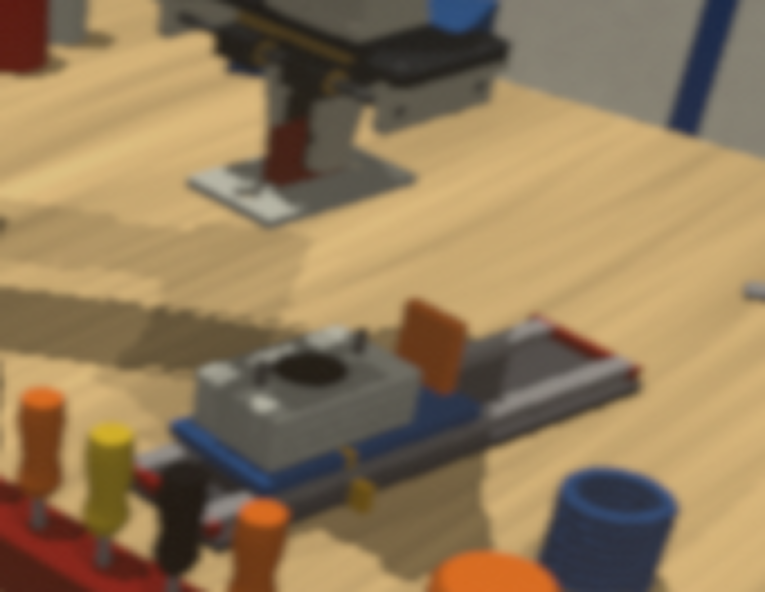

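View pics/t17.png

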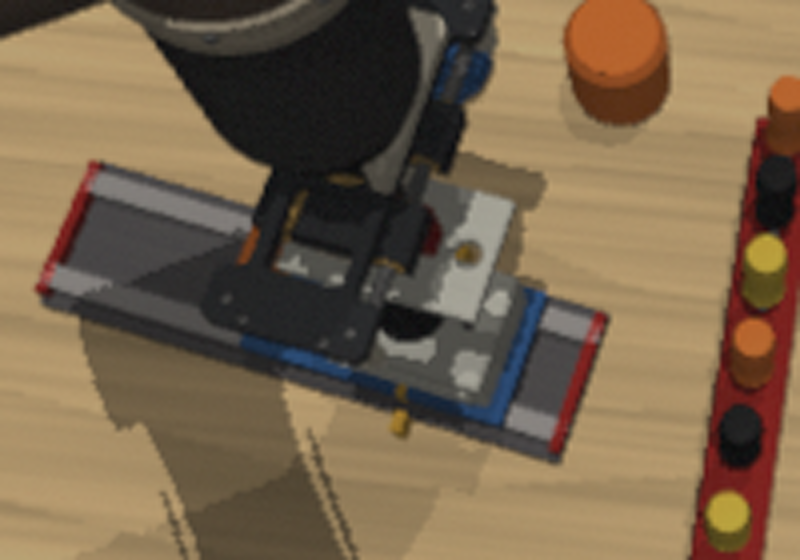

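```bash
python3 -m handwheel '[[[0.05,0.3,-0.2,0],[0.05,0.3,-0.4,-0.1],[0.05,0.1,-0.4,-0.1],[0,0,-0.4,0],[0,0,-0.4,0],[0,0,-0.2,0],[0,0,0,0]]]' >/dev/null; python3 -c "
from h import *
import pickle
st()
cw=vision.get_calibration('wrist');W=vision.capture('wrist')
cv2.imwrite('pics/w18.png',W);pickle.dump(cw,open('cw18.pkl','wb'))
cv2.imwrite('pics/w18c.png',cv2.resize(W[90:350,200:360],None,fx=2.3,fy=2.3,interpolation=2))
cv2.imwrite('pics/s18.png',cv2.resize(vision.capture('scene')[110:220,270:390],None,fx=5,fy=5,interpolation=2))
st()"
```

```text
t 23.55 tcp [0.5336 0.1238 0.189 ] xax [-0.007  0.033 -0.999] jawyaw 169.69 F [-0.9  0.2 -3.4] w 15.6 j [ 32.2  10.2 -17.8  -2.  -61.3 -41.6]
t 23.65 tcp [0.5343 0.1241 0.1905] xax [-0.005  0.033 -0.999] jawyaw 169.71 F [-0.2 -0.4 -2.8] w 16.1 j [ 32.2  10.2 -17.7  -2.  -61.4 -41.6]
```

View pics/w18c.png

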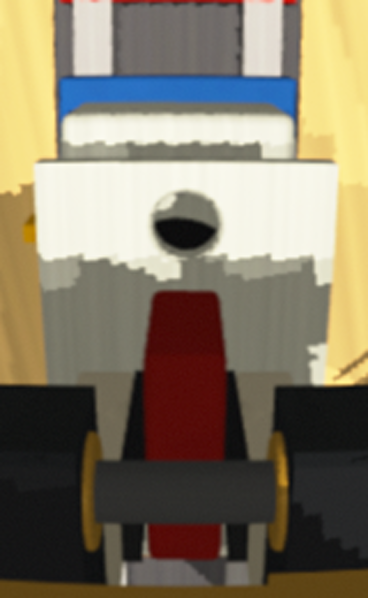

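View pics/s18.png

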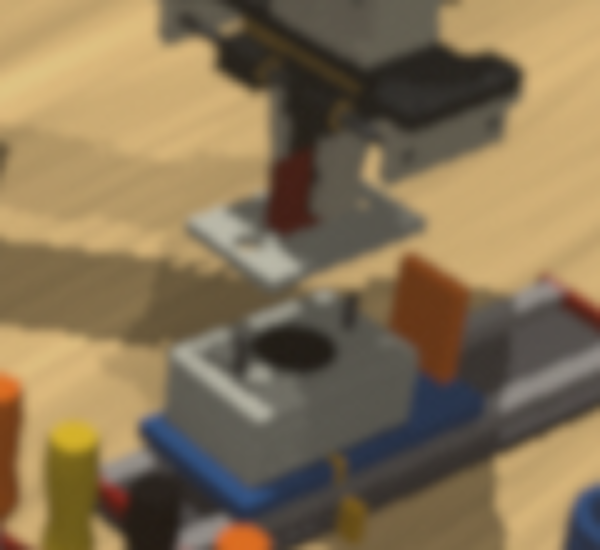

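```bash
cat > cov.py <<'E'
from h import *
import pickle,sys
from scipy.optimize import brentq, least_squares
def run(n):
    cw=pickle.load(open(f'cw{n}.pkl','rb'));W=cv2.imread(f'pics/w{n}.png')
    g=cv2.cvtColor(W,cv2.COLOR_BGR2GRAY)
    cv2.imwrite(f'pics/w{n}z.png',cv2.resize(W[140:260,205:355],None,fx=5,fy=5,interpolation=2))
    return cw
if __name__=='__main__': run(int(sys.argv[1]))
E
python3 cov.py 18
```

```text
(no output)
```

View pics/w18z.png

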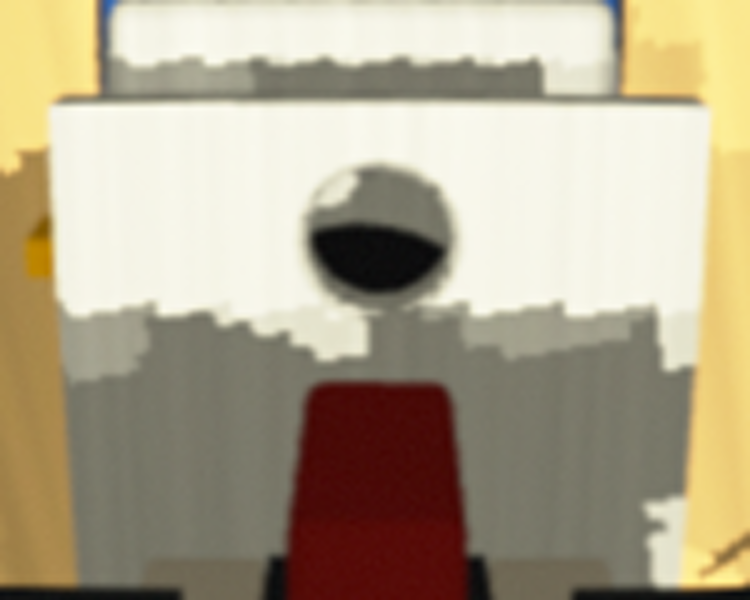

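```bash
cat > pnp.py <<'E'
from h import *
import pickle
def pnp(n,pts,ox=205,oy=140,s=5):
    cw=pickle.load(open(f'cw{n}.pkl','rb'))
    # far side of cover taken as +y in cover frame (either way round)
    obj=np.array([(-35,55,8),(35,55,8),(0,40,8),(-8,25,8),(8,25,8),(-8,25,48),(8,25,48)],float)/1000
    T=np.array(cw['pose']);C=T[:3,:3]@np.diag([1,-1,-1.])
    nn=[]
    for a,b in pts:
        _,d=ray(cw,ox+(a+.5)/s-.5,oy+(b+.5)/s-.5,True); c=C.T@d; nn.append(c[:2]/c[2])
    nn=np.array(nn)
    ok,rv,tv=cv2.solvePnP(obj,nn,np.eye(3),None,flags=cv2.SOLVEPNP_SQPNP)
    ok,rv,tv=cv2.solvePnP(obj,nn,np.eye(3),None,rv,tv,True,flags=cv2.SOLVEPNP_ITERATIVE)
    p,_=cv2.projectPoints(obj,rv,tv,np.eye(3),None);print('res px',((p[:,0]-nn)*325).round(2).tolist())
    R=C@cv2.Rodrigues(rv)[0];o=C@tv[:,0]+T[:3,3]
    print('origin',o.round(4),'normal',R[:,2].round(3),'yaw y',np.degrees(np.arctan2(R[1,1],R[0,1])).round(2))
    print('holes',[(o+R@np.array([0,y,0])).round(4).tolist() for y in(.04,-.04)])
    return cw,o,R
if __name__=='__main__':
    pnp(18,[(52,102),(710,105),(379,234),(311,385),(447,385),(291,520),(465,520)])
    pnp(18,[(52,102),(710,105),(379,234),(311,385),(447,385),(291,524),(465,524)])
E
python3 pnp.py
```

```text
res px [[-0.49, 0.71], [0.27, 0.74], [0.16, 1.83], [-1.05, -1.57], [1.12, -1.42], [-1.27, -0.26], [1.26, -0.07]]
origin [0.5325 0.1246 0.1689] normal [ 0.01  -0.029  1.   ] yaw y -100.59
holes [[0.5251, 0.0853, 0.1678], [0.5398, 0.1639, 0.1699]]
res px [[-0.57, 0.77], [0.35, 0.8], [0.16, 1.86], [-1.04, -1.61], [1.12, -1.47], [-1.24, -0.29], [1.23, -0.09]]
origin [0.5324 0.1245 0.1685] normal [ 0.012 -0.02   1.   ] yaw y -100.58
holes [[0.5251, 0.0852, 0.1679], [0.5398, 0.1638, 0.1692]]
```

```bash
python3 -m handwheel '[[[0,0,0.5,0],[0,0,0.8,0],[0,0,0.5,0],[0,0,0,0]]]' >/dev/null; python3 -c "
from h import *
st()";  python3 -m handwheel '[[[0.4,0,0,0],[0.7,0,0,0],[0.7,0,0,0],[0.4,0,0,0],[0,0,0,0]]]' >/dev/null; python3 -c "
from h import *
st()";python3 -m handwheel '[[[-0.4,0,0,0],[-0.7,0,0,0],[-0.7,0,0,0],[-0.4,0,0,0],[0,0,0,0]]]' >/dev/null; python3 -c "
from h import *
st()"
```

```text
t 24.05 tcp [0.5352 0.1238 0.2678] xax [-0.001  0.034 -0.999] jawyaw 169.69 F [-0.4  0.2 -2.4] w 15.7 j [ 32.2   7.  -11.1  -1.8 -70.9 -41.9]
t 24.55 tcp [0.6257 0.1239 0.2673] xax [ 0.002  0.038 -0.999] jawyaw 169.71 F [-0.   0.  -3.1] w 15.6 j [ 27.5  15.5  -0.4  -2.  -73.  -37.3]
t 25.05 tcp [0.5326 0.1226 0.2614] xax [-0.004  0.037 -0.999] jawyaw 169.56 F [ 0.3  0.5 -3. ] w 15.7 j [ 32.1   7.  -11.9  -2.  -70.2 -41.9]
```

```bash
R='[[[0,0,0,-1],[0,0,0,-1],[0,0,0,-1],[0,0,0,-1],[0,0,0,-1],[0,0,0,-1],[0,0,0,-1],[0,0,0,-1]]]' ; true; python3 -m handwheel '[[[0,0,0,-1],[0,0,0,-1],[0,0,0,-1],[0,0,0,-1],[0,0,0,-1],[0,0,0,-1],[0,0,0,-1],[0,0,0,-1]]]' >/dev/null; python3 -c "
from h import *
st()"; python3 -m handwheel '[[[0,0,0,-1],[0,0,0,-1],[0,0,0,-1],[0,0,0,-1],[0,0,0,-1],[0,0,0,-1],[0,0,0,-1],[0,0,0,-1]]]' >/dev/null; python3 -c "
from h import *
st()"
```

```text
t 25.85 tcp [0.5311 0.1224 0.2591] xax [ 0.022  0.031 -0.999] jawyaw 128.08 F [-0.2  1.  -2.8] w 15.9 j [ 33.    6.1 -13.8  -0.9 -68.1 -84.6]
t 26.65 tcp [0.5305 0.1219 0.2558] xax [ 0.037  0.01  -0.999] jawyaw 86.32 F [ 0.8  0.8 -4.2] w 15.7 j [  34.1    5.8  -15.2    0.8  -66.9 -128.1]
```

```bash
python3 -m handwheel '[[[0,0,0.2,-1],[0,0,0.2,-1],[0,0,0.1,-1],[0,0,0,0]]]' >/dev/null; python3 -c "
from h import *
st()"; python3 -m handwheel '[[[0,0.5,0,0],[0,0.9,0,0],[0,0.9,0,0],[0,0.5,0,0],[0,0,0,0]]]' >/dev/null; python3 -c "
from h import *
st()"; python3 -m handwheel '[[[0,-0.5,0,0],[0,-0.9,0,0],[0,-0.9,0,0],[0,-0.5,0,0],[0,0,0,0]]]' >/dev/null; python3 -c "
from h import *
st()"
```

```text
t 27.05 tcp [0.53   0.1217 0.2745] xax [ 0.036 -0.    -0.999] jawyaw 70.58 F [ 1.4 -0.3 -3.1] w 16.2 j [  34.5    5.2  -13.6    1.3  -69.5 -144.3]
t 27.55 tcp [0.5293 0.2364 0.2723] xax [ 0.035  0.    -0.999] jawyaw 71.17 F [-0.9  0.3 -3.2] w 16.1 j [  44.3    8.9   -9.7    1.5  -70.  -153.7]
t 28.05 tcp [0.5269 0.1168 0.2698] xax [ 0.032 -0.002 -0.999] jawyaw 71.71 F [ 0.  -0.5 -2.9] w 15.6 j [  34.2    5.1  -14.3    1.2  -69.1 -142.9]
```

```bash
python3 -m handwheel '[[[0.5,0,0.05,0],[0.5,0,0.05,0],[0.5,0,0,0],[0.5,0,0,0],[0.5,0,0,0],[0.3,0,0,0]]]' >/dev/null; python3 -c "
from h import *
st()"; python3 -m handwheel '[[[-1,0,0,0],[-1,0,0,0],[-0.9,0,0,0],[0,0,0,0]]]' >/dev/null; python3 -c "
from h import *
st()"
```

```text
t 28.65 tcp [0.6399 0.1099 0.2746] xax [ 0.032 -0.001 -0.999] jawyaw 71.79 F [-0.4  0.2 -4.3] w 16.0 j [  27.5   15.6   -0.6    0.9  -72.2 -136. ]
t 29.05 tcp [0.5213 0.1072 0.2681] xax [ 0.023 -0.005 -1.   ] jawyaw 71.69 F [ 1.4  0.7 -1.7] w 15.6 j [  33.5    4.7  -14.9    1.1  -69.4 -142.2]
```

```bash
python3 -m handwheel '[[[0.5,0.05,0.05,0],[0.5,0.05,0.05,0],[0.5,0.05,0.05,0],[0.5,0.05,0,0],[0.5,0,0,0],[0.5,0,0,0]]]' >/dev/null; python3 -m handwheel '[[[-1,0,0,0],[-1,0,0,0],[-0.8,0.1,0,0],[0,0,0,0]]]' >/dev/null; python3 -c "
from h import *
st()"; python3 -m handwheel '[[[0,0.1,0,1],[0,0.1,0,1],[0,0.1,0,1],[0,0,0,1],[0,0,0,1],[0,0,0,1],[0,0,0,1],[0,0,0,1]]]' >/dev/null; python3 -m handwheel '[[[0,0,0,1],[0,0,0,1],[0,0,0,1],[0,0,0,1],[0,0,0,1],[0,0,0,1],[0,0,0,1],[0,0,0,1]]]' >/dev/null;python3 -c "
from h import *
st()"
```

```text
t 30.05 tcp [0.5296 0.116  0.2681] xax [ 0.015 -0.009 -1.   ] jawyaw 71.93 F [ 0.4  0.5 -1.7] w 15.5 j [  33.7    6.1  -13.3    1.   -70.2 -142.1]
t 31.65 tcp [0.5321 0.1243 0.27  ] xax [ 0.011  0.018 -1.   ] jawyaw 155.6 F [-0. -0. -3.] w 15.9 j [ 33.3   6.3 -12.2  -0.5 -70.4 -57.6]
```

```bash
python3 -m handwheel '[[[0,0,-0.2,1],[0,0,-0.4,1],[0,0,-0.5,0.7],[0.05,0,-0.5,0],[0.05,0,-0.3,0],[0,0,-0.1,0],[0,0,0,0]]]' >/dev/null; python3 -c "
from h import *
import pickle
st()
cw=vision.get_calibration('wrist');W=vision.capture('wrist')
cv2.imwrite('pics/w19.png',W);pickle.dump(cw,open('cw19.pkl','wb'))
st()"; python3 cov.py 19
```

```text
t 32.35 tcp [0.5387 0.1227 0.1892] xax [ 0.011  0.022 -1.   ] jawyaw 169.95 F [ 0.2 -0.4 -3.1] w 15.8 j [ 32.6  10.2 -18.4  -0.9 -60.3 -42.2]
t 32.4 tcp [0.539  0.1228 0.1896] xax [ 0.011  0.022 -1.   ] jawyaw 169.96 F [ 0.2  0.2 -2.5] w 15.7 j [ 32.6  10.1 -18.3  -0.8 -60.3 -42.2]
```

View pics/w19z.png

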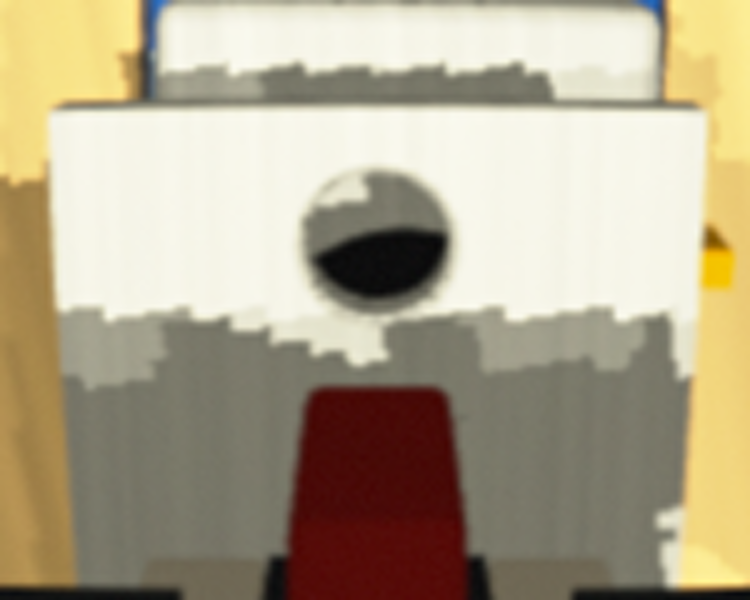

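```bash
python3 -c "
from pnp import *
pnp(19,[(50,107),(705,109),(377,240),(309,389),(445,389),(291,520),(465,520)])
"
```

```text
res px [[-0.39, 0.8], [0.38, 0.75], [0.06, 1.54], [-1.08, -1.44], [1.01, -1.38], [-1.22, -0.19], [1.22, -0.12]]
origin [0.5384 0.1239 0.169 ] normal [-0.015 -0.029  0.999] yaw y -100.24
holes [[0.5313, 0.0845, 0.1677], [0.5455, 0.1632, 0.1703]]
```

```bash
sed -i 's/(-8,25,8),(8,25,8),(-8,25,48),(8,25,48)/(-RX,RY,8),(RX,RY,8),(-RX,RY,RZ),(RX,RY,RZ)/; s/def pnp(n,pts/def pnp(n,pts,RX=7,RY=24,RZ=48/' pnp.py; python3 -c "
from pnp import *
p18=[(52,102),(710,105),(379,234),(311,385),(447,385),(291,522),(465,522)]
p19=[(50,107),(705,109),(377,240),(309,389),(445,389),(291,520),(465,520)]
for rx,ry,rz in((7.2,24,48),(7.2,23.5,47),(7.2,23,47.)):
  for n,p in((18,p18),(19,p19)): pnp(n,p,rx,ry,rz)
" | grep -v holes
```

```text
res px [[-0.52, -0.14], [0.31, -0.11], [0.16, 1.1], [0.4, -0.38], [-0.34, -0.25], [0.57, -0.18], [-0.57, -0.01]]
origin [0.5324 0.1242 0.1695] normal [ 0.008 -0.041  0.999] yaw y -100.6
res px [[-0.38, -0.07], [0.38, -0.12], [0.06, 0.79], [0.37, -0.23], [-0.43, -0.18], [0.6, -0.11], [-0.6, -0.05]]
origin [0.5383 0.1236 0.1698] normal [-0.018 -0.046  0.999] yaw y -100.23
res px [[-0.3, -0.36], [0.1, -0.33], [0.16, 0.74], [0.47, -0.03], [-0.41, 0.1], [0.8, -0.12], [-0.81, 0.05]]
origin [0.5324 0.1241 0.1685] normal [ 0.01  -0.033  0.999] yaw y -100.59
res px [[-0.16, -0.3], [0.16, -0.35], [0.06, 0.43], [0.44, 0.12], [-0.5, 0.18], [0.83, -0.05], [-0.83, 0.01]]
origin [0.5383 0.1235 0.1688] normal [-0.017 -0.039  0.999] yaw y -100.24
res px [[0.03, -0.64], [-0.23, -0.61], [0.17, 0.35], [0.53, 0.35], [-0.48, 0.48], [0.91, -0.04], [-0.91, 0.14]]
origin [0.5324 0.1242 0.1677] normal [ 0.009 -0.036  0.999] yaw y -100.6
res px [[0.17, -0.57], [-0.16, -0.63], [0.06, 0.04], [0.5, 0.51], [-0.57, 0.56], [0.93, 0.03], [-0.93, 0.09]]
origin [0.5383 0.1235 0.1681] normal [-0.018 -0.042  0.999] yaw y -100.23
```

```bash
python3 -c "
from h import *
st()
I=vision.capture('scene');cv2.imwrite('pics/s20raw.png',I)
cv2.imwrite('pics/s20.png',cv2.resize(I[135:195,295:375],None,fx=9.5,fy=9.5,interpolation=2))"
```

```text
t 32.4 tcp [0.539  0.1228 0.1896] xax [ 0.011  0.022 -1.   ] jawyaw 169.96 F [ 0.2  0.2 -2.5] w 15.7 j [ 32.6  10.1 -18.3  -0.8 -60.3 -42.2]
```

View pics/s20.png

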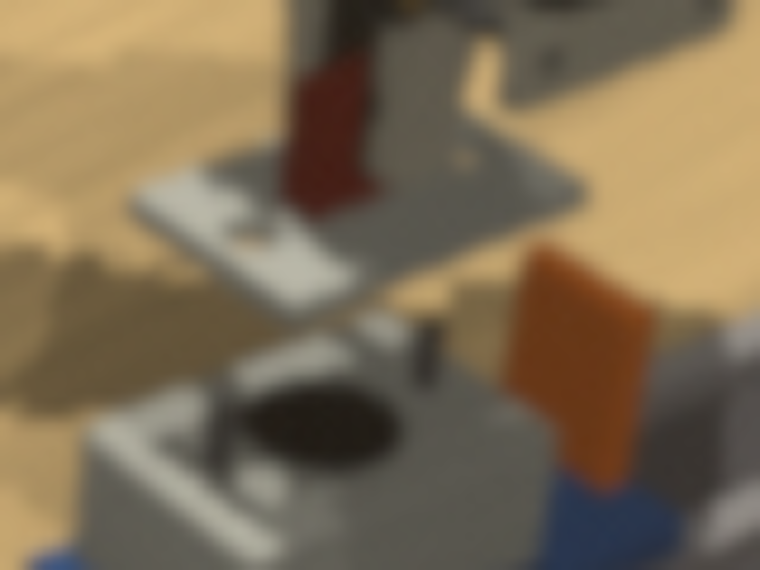

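```bash
python3 - <<'E'
from h import *
s=vision.get_calibration('scene')
px={'left':(132,193),'front':(293,306),'right':(588,188),'back':(473,116)}
ya=np.radians(79.8);y=np.array([np.cos(ya),np.sin(ya)]);x=np.array([y[1],-y[0]])
o=np.array([.5384,.1237])
loc={'left':(-35,-55),'front':(35,-55),'right':(35,55),'back':(-35,55)}
zs={}
for k,(a,b) in px.items():
    c,d=ray(s,295+(a+.5)/9.5-.5,135+(b+.5)/9.5-.5)
    t=o+x*loc[k][0]/1e3+y*loc[k][1]/1e3
    # closest approach of ray to vertical line at t
    dh=d[:2];L=((t-c[:2])@dh)/(dh@dh);p=c+L*d; zs[k]=p[2]
    print(k,p.round(4),'lateral miss mm',((p[:2]-t)*1000).round(1), 'expected top z .1768')
print('y slope',(zs['right']+zs['back']-zs['left']-zs['front'])/2/.11,'x slope',(zs['right']+zs['front']-zs['left']-zs['back'])/2/.07)
# reference check: housing top z=.094 in same view at station
o2=np.array([.535,.126])
for k,(a,b),l in(('Hleft',(88,430),(-40,-60)),('Hright',(555,430),(40,60))):
    c,d=ray(s,295+(a+.5)/9.5-.5,135+(b+.5)/9.5-.5);t=o2+x*l[0]/1e3+y*l[1]/1e3
    dh=d[:2];L=((t-c[:2])@dh)/(dh@dh);p=c+L*d;print(k,p.round(4),((p[:2]-t)*1000).round(1))
# stud tips
for n,(a,b),l in(('s-',(218,368),-40),('s+',(430,322),40)):
    c,d=ray(s,295+(a+.5)/9.5-.5,135+(b+.5)/9.5-.5);print(n,plane(s,295+(a+.5)/9.5-.5,135+(b+.5)/9.5-.5,.116).round(4),(o2+y*l/1e3).round(4))
E
```

```text
left [0.4945 0.076  0.1773] lateral miss mm [0.3 0.2] expected top z .1768
front [0.5624 0.0629 0.1777] lateral miss mm [-0.7 -0.5] expected top z .1768
right [0.5814 0.1709 0.1782] lateral miss mm [-1.2 -0.7] expected top z .1768
back [0.5268 0.1924 0.1696] lateral miss mm [13.1  8.4] expected top z .1768
y slope -0.033188163508893954 x slope 0.06453832147022712
Hleft [0.4868 0.0754 0.0931] [1.8 1.4]
Hright [0.5816 0.176  0.0932] [-3.4 -2. ]
s- [0.5126 0.1007 0.116 ] [0.5279 0.0866]
s+ [0.54   0.1655 0.116 ] [0.5421 0.1654]
```

```bash
python3 -m handwheel '[[[-0.06,0.04,-0.2,0],[-0.04,0.04,-0.3,0],[0,0,-0.2,0],[0,0,0,0]]]' >/dev/null; python3 -c "
from h import *
import pickle
st()
cw=vision.get_calibration('wrist');W=vision.capture('wrist')
cv2.imwrite('pics/w21.png',W);pickle.dump(cw,open('cw21.pkl','wb'))
cv2.imwrite('pics/s21.png',cv2.resize(vision.capture('scene')[135:195,295:375],None,fx=9.5,fy=9.5,interpolation=2))
st()"; python3 cov.py 21
```

```text
t 32.85 tcp [0.5354 0.127  0.1617] xax [ 0.015  0.025 -1.   ] jawyaw 169.98 F [-0.8 -0.1 -3.3] w 15.7 j [ 33.2  11.2 -21.   -0.9 -56.3 -42.8]
t 32.95 tcp [0.5361 0.1272 0.1628] xax [ 0.016  0.025 -1.   ] jawyaw 169.99 F [-0.6  0.3 -3.4] w 15.5 j [ 33.2  11.1 -20.9  -0.8 -56.4 -42.8]
```

View pics/w21z.png

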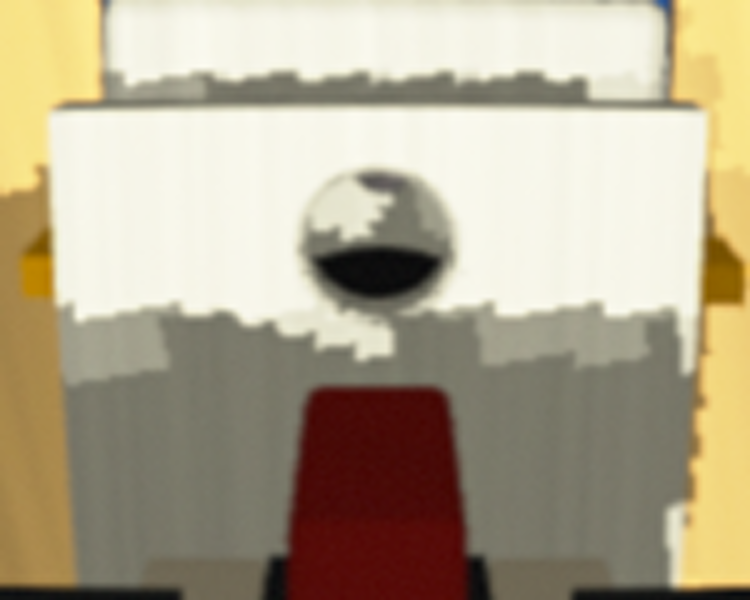

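View pics/s21.png

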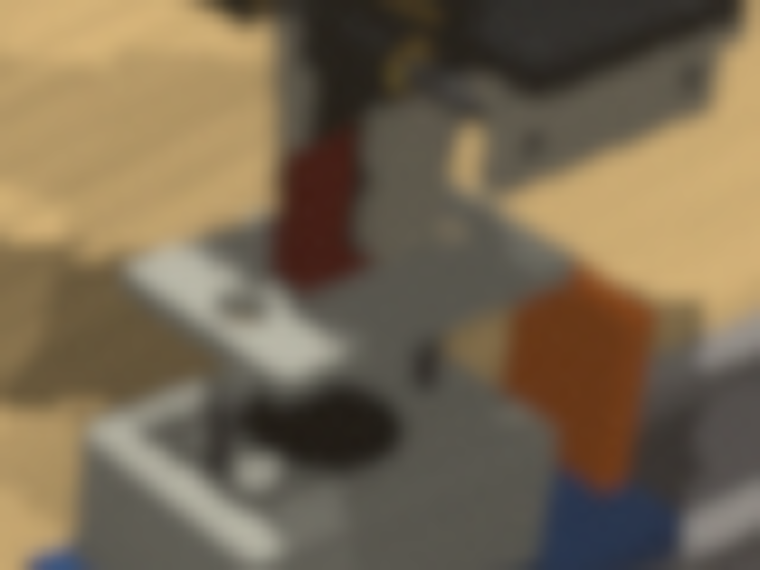

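```bash
python3 - <<'E'
from h import *
import pickle
cw=pickle.load(open('cw21.pkl','rb'))
f=lambda a,b,z:plane(cw,205+(a+.5)/5-.5,140+(b+.5)/5-.5,z,True)
print('hole far',f(377,240,.1505),'corners',f(50,107,.1505),f(705,109,.1505))
print('housing far corners',f(105,8,.094),f(668,8,.094))
print('tabs',f(22,265,.024),f(742,265,.024))
x=np.array([.985,-.1736])
for n,p in (('hole',f(377,240,.1505)),('housing mid',(f(105,50,.094)+f(668,50,.094))/2),('cover mid',(f(50,107,.1505)+f(705,109,.1505))/2),('tab mid',(f(22,265,.024)+f(742,265,.024))/2)):
    print(n,p.round(4),'railx',((p[:2]-[.535,.126])@x*1000).round(2))
s=vision.get_calibration('scene')
ya=np.radians(80);y=np.array([np.cos(ya),np.sin(ya)]);xx=np.array([y[1],-y[0]]);o=np.array([.535,.126])
for k,(a,b),l in(('left',(123,268),(-35,-55)),('front',(290,376),(35,-55)),('right',(576,262),(35,55))):
    c,d=ray(s,295+(a+.5)/9.5-.5,135+(b+.5)/9.5-.5);t=o+xx*l[0]/1e3+y*l[1]/1e3
    dh=d[:2];L=((t-c[:2])@dh)/(dh@dh);p=c+L*d;print(k,p.round(4),((p[:2]-t)*1000).round(1))
E
```

```text
hole far [0.52762187 0.08728991 0.1505    ] corners [0.55877155 0.06706475 0.1505    ] [0.49147456 0.07908426 0.1505    ]
housing far corners [0.56188489 0.06196163 0.094     ] [0.48551307 0.07534862 0.094     ]
tabs [0.6017011  0.11132839 0.024     ] [0.46755008 0.13468041 0.024     ]
hole [0.5276 0.0873 0.1505] railx -0.55
housing mid [0.5247 0.0744 0.094 ] railx -1.18
cover mid [0.5251 0.0731 0.1505] railx -0.54
tab mid [0.5346 0.123  0.024 ] railx 0.15
left [0.4918 0.0785 0.1502] [0.8 0.6]
front [0.5615 0.0669 0.1529] [1.6 1.1]
right [0.5797 0.1745 0.1513] [0.6 0.4]
```

```bash
python3 -m handwheel '[[[-0.03,0,-0.2,0],[0,0,-0.15,0],[0,0,-0.05,0],[0,0,0,0]]]' >/dev/null; python3 -c "
from h import *
st()"; python3 -m handwheel '[[[0,0,0,0],[0,0,0,0]]]' >/dev/null; python3 -c "
from h import *
st()"
```

```text
t 33.35 tcp [0.5352 0.1274 0.146 ] xax [ 0.017  0.026 -1.   ] jawyaw 169.99 F [ 0.1  1.1 -2.8] w 15.7 j [ 33.3  12.  -22.3  -0.8 -54.1 -42.8]
t 33.55 tcp [0.5354 0.1274 0.146 ] xax [ 0.018  0.025 -1.   ] jawyaw 169.99 F [ 0.3 -1.1 -2.7] w 15.9 j [ 33.3  12.  -22.3  -0.8 -54.1 -42.8]
```

```bash
python3 -c "
from h import *
import pickle
cw=vision.get_calibration('wrist');W=vision.capture('wrist')
cv2.imwrite('pics/w22.png',W);pickle.dump(cw,open('cw22.pkl','wb'))
cv2.imwrite('pics/s22.png',cv2.resize(vision.capture('scene')[135:195,295:375],None,fx=9.5,fy=9.5,interpolation=2))
cv2.imwrite('pics/t22.png',vision.capture('top'))
st()"; python3 cov.py 22
```

```text
t 33.7 tcp [0.5354 0.1274 0.1461] xax [ 0.018  0.026 -1.   ] jawyaw 169.99 F [ 0.6  0.1 -3.8] w 16.0 j [ 33.3  12.  -22.3  -0.8 -54.1 -42.8]
```

View pics/w22z.png

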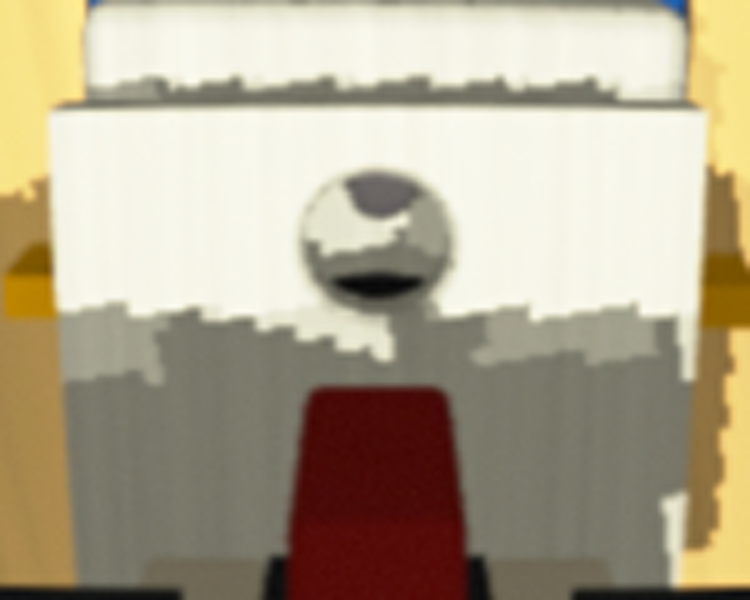

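View pics/s22.png

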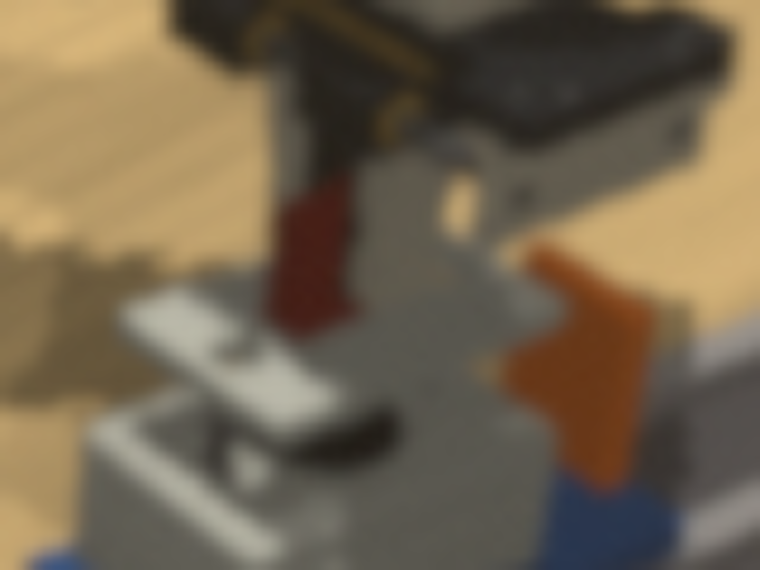

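View pics/t22.png

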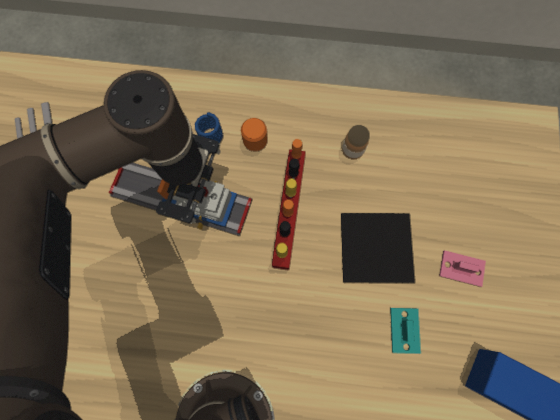

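```bash
python3 - <<'E'
from h import *
import pickle
cw=pickle.load(open('cw22.pkl','rb'))
f=lambda a,b,z:plane(cw,205+(a+.5)/5-.5,140+(b+.5)/5-.5,z,True)
zt=.1461-.0202+.008
x=np.array([.985,-.1736]);y=np.array([.1736,.985])
H=f(377,240,zt)[:2]; S=f(382,218,.116)[:2]-y*.004
print('top z',zt,'hole',H,'stud',S,'diff rail x,y mm',(H-S)@x*1e3,(H-S)@y*1e3)
c1,c2=f(50,107,zt)[:2],f(705,109,zt)[:2];print('corner width',np.linalg.norm(c1-c2),'edge mid y rel stud (want -15)',((c1+c2)/2-S)@y*1e3)
s=vision.get_calibration('scene')
xx=x;o=np.array([.535,.1265])
for k,(a,b),l in(('left',(118,315),(-35,-55)),('front',(285,421),(35,-55)),('right',(568,306),(35,55))):
    c,d=ray(s,295+(a+.5)/9.5-.5,135+(b+.5)/9.5-.5);t=o+xx*l[0]/1e3+y*l[1]/1e3
    dh=d[:2];L=((t-c[:2])@dh)/(dh@dh);p=c+L*d;print(k,p.round(4),((p[:2]-t)*1000).round(1))
E
```

```text
top z 0.13390000000000002 hole [0.52768694 0.08780544] stud [0.52698843 0.08577952] diff rail x,y mm 0.3363387878198109 2.116800311075516
corner width 0.06871812101672067 edge mid y rel stud (want -15) -12.397759248850878
left [0.4914 0.0787 0.134 ] [0.4 0.3]
front [0.5614 0.0673 0.1377] [1.5 1.1]
right [0.5794 0.1748 0.1361] [0.4 0.2]
```

```bash
python3 -m handwheel '[[[-0.01,-0.055,0,0],[0,0,0,0]]]' >/dev/null; python3 -c "
from h import *
st()
I=vision.capture('scene')
cv2.imwrite('pics/s23.png',cv2.resize(cv2.convertScaleAbs(I[158:188,300:360],alpha=1.5),None,fx=13,fy=13,interpolation=0))
import pickle
cw=vision.get_calibration('wrist');W=vision.capture('wrist')
cv2.imwrite('pics/w23.png',W);pickle.dump(cw,open('cw23.pkl','wb'))
st()";python3 cov.py 23
```

```text
t 33.9 tcp [0.535  0.1251 0.1463] xax [ 0.018  0.026 -1.   ] jawyaw 169.99 F [-0.5  0.1 -3.8] w 15.9 j [ 33.1  11.9 -22.4  -0.8 -54.1 -42.6]
t 34.0 tcp [0.5352 0.1252 0.1464] xax [ 0.018  0.026 -1.   ] jawyaw 169.99 F [ 0.  -0.6 -3. ] w 15.7 j [ 33.1  11.9 -22.4  -0.8 -54.1 -42.6]
```

View pics/s23.png

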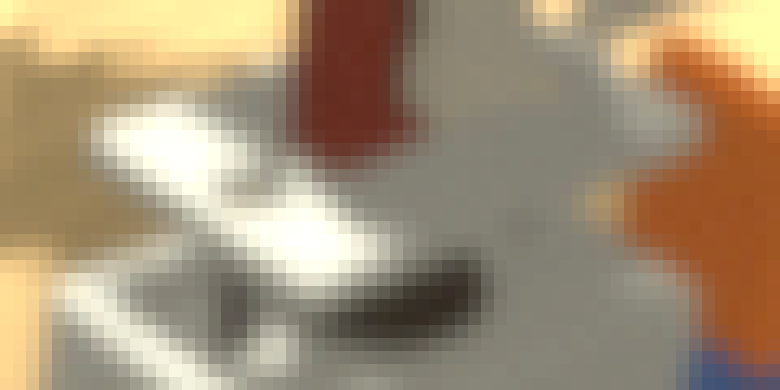

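View pics/w23z.png

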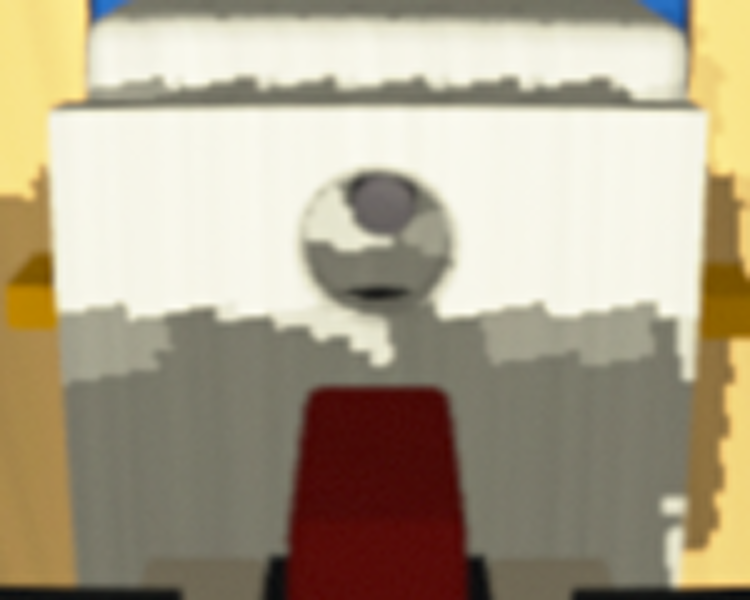

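```bash
python3 - <<'E'
from h import *
import pickle
cw=pickle.load(open('cw23.pkl','rb'))
f=lambda a,b,z:plane(cw,205+(a+.5)/5-.5,140+(b+.5)/5-.5,z,True)
zt=.1463-.0202+.008
x=np.array([.985,-.1736]);y=np.array([.1736,.985])
H=f(377,240,zt)[:2]
for S in (f(383,204,.116)[:2],f(383,235,.116)[:2]-y*.004): print('hole',H,'stud',S,'diff x,y mm',(H-S)@x*1e3,(H-S)@y*1e3)
print('stud dia',np.linalg.norm(f(352,204,.116)-f(415,204,.116)),'hole dia',np.linalg.norm(f(300,240,zt)-f(455,240,zt)))
E
```

```text
hole [0.52746768 0.08567934] stud [0.5270783  0.08601116] diff x,y mm 0.44115170822049266 -0.2592498820676687
hole [0.52746768 0.08567934] stud [0.5270305  0.08574375] diff x,y mm 0.4418033147683064 0.012447955669536203
stud dia 0.007340980577984274 hole dia 0.016402823565191144
```

```bash
python3 -m handwheel '[[[0,0,0,0],[0,0,0,0]]]' >/dev/null; python3 -c "
from h import *
from plant import close_job
s,R=st();print(np.abs(s['qd']).max())
close_job()"
```

```text
t 34.2 tcp [0.5352 0.1253 0.1464] xax [ 0.018  0.026 -0.999] jawyaw 169.99 F [-0.8  0.7 -4.6] w 16.1 j [ 33.1  11.9 -22.4  -0.8 -54.1 -42.6]
0.09903875054395218
the job is handed in; nothing more can be done
```

I handed the job in at 34.2 s. The carrier is clicked into the station, and the cover is held still about 10 mm above the stud tips.

**Carrier:** I pushed it by its orange bar. It stuck about 10 mm short of the station and only moved on when the fingers pushed at about 40 N, not the 10 N stated. I never found out why. That is right at the 40 N limit if the limit also covers the fingers. Afterwards the yellow stripes met both tabs, and a light nudge met about 10 N, as it should in the detent.

**Cover:** I gripped it by the red rib at 30 N and carried it with its underside well above the 170 mm handle tops. The force readings gave no sign of contact with the rack, housing or studs. At the end nothing else on the bench looked moved.

**Last checks:**
- **Far stud and hole:** seen through the hole by the wrist camera, they are within about 0.5 mm of each other.
- **Near stud and hole:** hidden by the gripper. From the cover's measured turn I expect it to be within about 1 mm.
- **Height:** the underside is about 126 mm above the bench, worked out from the tool pose at the grasp.
- **Level:** the checks disagreed.
  - The tool pose compared with the grasp, and the scene camera with the cover still 50 mm above the studs, gave under 1°.
  - A rough estimate from the wrist camera, taken at about the same height, gave up to about 2.5°.
  - A later scene-camera reading with one blurred corner gave about 3°. I took that as a reading error, because the tool itself had tilted only about 0.4° since.

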